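File the coloured sample boxes, one of them from inside a stack

ROBOT

A 6-joint arm with a two-finger parallel gripper is mounted at the origin on the work surface. World frame = base frame: x ahead of the robot, y to its left, z up, the work surface at z = 0. Lengths are in m, angles in rad, forces in N, time in s.
With the tool pointing down it reaches from about 0.275 to 0.775 m from the base axis. Payload 14.6 kg.
Tool frame: the origin (TCP) lies on the mounting face of the last link; the fingertips stand 173 mm ahead of it and the grasp point (between the pads) lies 155 mm ahead of it; z points along the fingers, y is the line along which they close (so a half turn about z gives the same grasp; the last joint's range is limited). The gripper opens to 85 mm and grips with 20 to 120 N. Pads are 22 mm wide; open, the fingers measure 114 mm over their backs; the gripper's body (76 mm by 85 mm) begins 54 mm behind the grasp point. The pads swing forward as they close: fully open they stand 13 mm farther back than shut.
Start: joints at [-1.47, 0.263, -0.048, 1.259, 0, 1.415], TCP at [0.133, -0.508, 0.405] pointing down, gripper open.
Joint ranges: [-2.65, 2.65], [-0.89, 1.7], [-1.18, 1.37], [-2.13, 2.11], [-1.35, 1.29], [-3.14, 3.14]. Speed limits (rad/s): [1.89, 1.89, 2.57, 2.79, 3.14, 3.14].

INTERFACE

Orientations are given as a unit quaternion [x, y, z, w].
In Python, from plant import ctrl gives the robot as it stands.
- The arm moves only by the tool apply_moves, never from a script. Its arguments are lists of equal length, an entry for each row: "offset": the shift along the tool's x, y, z in mm, a list of three; "angular": the turn, a rotation vector about the tool's x, y, z in rad, a list of three; "claw": the opening, from 0 (shut) to 1 (fully open). In form: {"offset": [[dx, dy, dz], ...], "angular": [[rx, ry, rz], ...], "claw": [claw, ...]}. A call has 1 to 5 rows; each row shifts and turns the commanded pose from where the row before left it, along the tool's axes as they then stand; what a row does not reach is not made up. A row lasts 1/10 s, in which the tool goes at most 50 mm and 8.59 degrees, less where a joint would pass 70% of its speed; a pose out of reach is approached as far as the arm can. A call is refused whole if a number of a shift passes 50 or a number of a turn 0.15, either way. A call with a gripper value outside its range is refused whole. The fingers move at their own pace and stop on an object; "squeeze" is the grip in N (left out, the last holds). Time passes only in rows, so rows that do not move let the fingers close. It gives the time, the measured TCP pose, the force, the opening and the grip force at its end, in the units of the state.
- ctrl.get_obs(): the state, without advancing time (a new reading comes with each control period).
- ctrl.grab_frame(name): name is "scene" or "top"; returns (picture, depth): 384x512x3 uint8, blue, green, red; 384x512 float32, m along the optical axis (not along the pixel's ray), 0 where there is no reading.
- ctrl.get_calibration(name): a dict with "intrinsics" (3x3 intrinsics, pixels), "extrinsics" (4x4, takes a point from camera to world coordinates). Camera axes: x right, y down, z forward; pixel columns grow to the right and rows downward; lengths in m; the calibration is good to about 2 mm. A picture is of the moment at which its call begins. get_calibration takes no time and is no camera call.
- ctrl.close_job(): hands the job in; it is judged then, once.
Trained networks look in the newest picture that a camera, given by its name, has taken for a name from the list of things; names that differ only in an ending like _2 or _b are one class to them, and where a whole thing is asked for, a point or a joint stands for the part that bears it (a point fixed in the world has none). Each returns a list of dicts, best first, with "score" (0 to 1); they miss things now and then, are a little off and sometimes report something else, mostly with a low value. They report only what shows in the picture. A call takes as long as a camera call. They do not tell look-alikes from the thing itself.
- ctrl.regions_of(camera, thing): "region" (384x512 bool, what is visible of it) and "extent" ([centre column, centre row, width, height] in pixels, round what is visible of it).
The state is a dict: "time_s": time; "q": joint angles; "qd": joint speeds; "joint_torque": joint torques, N m; "eef_pos": TCP position; "tool_rot": TCP orientation; "force": force on the tool from outside, world axes, zero at the start; "torque": the same for the moment, N m; "finger_gap": opening from 0.0 (shut) to 1.0 (fully open); "finger_force": force on a finger pad.
Only numpy, scipy, OpenCV 4.12 (cv2) and the standard library are available. Lean on these libraries where they do the work, as an engineer would, in place of code of your own. Each camera call takes 0.05 s, during which the arm holds its last target. There are 200 camera calls.

TASK

Put the red, the yellow and the blue sample box each flat into the tray of its own colour. The yellow one is sandwiched between two white boxes: first lift the upper white box off by itself and set it aside (the grey mat is free for that), take the yellow one out, and then put the upper white box back squarely on the lower one, lined up with it. Keep all boxes upright, and leave the lower white box and the red-capped jar where they stand.

Things in the scene. Friction and masses are not known exactly. Their poses are not given: they have to be found in the camera images.
- red_box: red flat lidded sample box, 84 long (its x) x 40 wide (its y) x 28 mm high, smooth straight sides, about 0.12 kg, loose; origin at the centre of its underside, z up; lies alone on the bench, small white blank label on top
- yellow_box: yellow flat lidded sample box, 84 long (its x) x 40 wide (its y) x 28 mm high, smooth straight sides, about 0.12 kg, loose; origin at the centre of its underside, z up; lies crosswise in the stack, between the two white boxes, its two ends sticking out about 22 mm on either side of them; its underside is 28 mm above the bench at the start
- blue_box: blue flat lidded sample box, 84 long (its x) x 40 wide (its y) x 28 mm high, smooth straight sides, about 0.12 kg, loose; origin at the centre of its underside, z up; lies alone on the bench, small white blank label on top
- white_upper: white flat lidded sample box, 84 long (its x) x 40 wide (its y) x 28 mm high, smooth straight sides, about 0.12 kg, loose; origin at the centre of its underside, z up; top of the stack, its underside 56 mm above the bench at the start, roughly parallel to the lower white box
- white_lower: white flat lidded sample box, 84 long (its x) x 40 wide (its y) x 28 mm high, smooth straight sides, about 0.12 kg, loose; origin at the centre of its underside, z up; bottom of the stack, on the bench
- red_tray: fixed shallow red tray, outside 114 (x) x 70 mm (y), floor 3 mm thick, rim 3 mm thick whose top is 8 mm above the bench; room inside 108 x 64 mm, so a box goes in lengthwise with 12 mm to spare all round; origin at the centre of its underside (bench level), z up; lies anywhere, turned anyhow
- yellow_tray: fixed shallow yellow tray, outside 114 (x) x 70 mm (y), floor 3 mm thick, rim 3 mm thick whose top is 8 mm above the bench; room inside 108 x 64 mm, so a box goes in lengthwise with 12 mm to spare all round; origin at the centre of its underside (bench level), z up; lies anywhere, turned anyhow
- blue_tray: fixed shallow blue tray, outside 114 (x) x 70 mm (y), floor 3 mm thick, rim 3 mm thick whose top is 8 mm above the bench; room inside 108 x 64 mm, so a box goes in lengthwise with 12 mm to spare all round; origin at the centre of its underside (bench level), z up; lies anywhere, turned anyhow
- mat: fixed flat grey mat with black edge, 120 (x) x 80 mm (y), 3 mm thick, empty, a free spot for putting something down for a while; origin at the centre of its underside, z up.
- jar: round white jar with a red cap, 56 mm across and 60 mm high, loose, 0.25 kg; stands among the things and is not part of the job; origin at the centre of its underside. (Also among the things, not listed: an orange tube rack, 90 x 50 x 44 mm. All these stand at least 140 mm apart, centre to centre; the tallest is the stack, 84 mm. Other equipment stands outside the working area.)
Mind the look-alikes: they are no part of the job. What is meant by the red_box is not turquoise, and is the smaller of those in its own colour.

How it is judged:
By the outcome, as a careful person would: the job done as asked, in the order asked, and still so for the second after the job is handed in, with the robot touching nothing.
It also fails if it takes over 134 s, if anything falls off the work surface, if the arm or the gripper's body presses on something with over 40 N, if the wrist force passes 120 N, or if a joint passes its speed limit or range.

## Working session

There is one attempt and no reset: what is moved stays moved. The work goes in short steps, Python scripts to look and compute and a tool call to move; the robot and the scene stay as the last step left them, time stands still between calls to the robot, and variables do not carry over. Pictures are saved under pics/ and viewed, at most 14 in all, crops included, and the job is handed in when it is done.

Besides the shell and the picture viewer there is one more tool, called after "Request:" as name(argument=value, ...), one argument or row to a line, values as JSON. apply_moves: Moves the arm, as the interface text tells. Its arguments: {"type":"object","properties":{"offset":{"type":"array","items":{"type":"array","items":{"type":"number"}}},"angular":{"type":"array","items":{"type":"array","items":{"type":"number"}}},"claw":{"type":"array","items":{"type":"number"}},"squeeze":{"type":"number"}},"required":["offset","angular","claw"]}

```bash
mkdir -p pics; ls
python3 - <<'E'
from plant import ctrl
import cv2,numpy as np
for n in("top","scene"):
    p,d=ctrl.grab_frame(n); cv2.imwrite(f"pics/{n}0.png",p); np.save(f"{n}_d.npy",d)
    c=ctrl.get_calibration(n); print(n,np.round(c["intrinsics"],1).tolist(),np.round(c["extrinsics"],3).tolist())
print(ctrl.get_obs())
E
```

```text
pics
top [[414.3, 0.0, 251.1], [0.0, 414.3, 195.7], [0.0, 0.0, 1.0]] [[-0.01, -0.988, 0.154, 0.377], [-1.0, 0.01, -0.005, -0.01], [0.004, -0.155, -0.988, 1.252], [0.0, 0.0, 0.0, 1.0]]
scene [[394.7, 0.0, 258.3], [0.0, 394.7, 196.5], [0.0, 0.0, 1.0]] [[0.361, 0.62, -0.697, 1.332], [0.933, -0.242, 0.267, -0.32], [-0.003, -0.746, -0.666, 0.825], [0.0, 0.0, 0.0, 1.0]]
{'time_s': 0.1, 'q': array([-1.47029951e+00,  2.63483488e-01, -4.88788222e-02,  1.25940285e+00,
        8.85169745e-06,  1.41548288e+00]), 'qd': array([-0.0006444 , -0.0009762 ,  0.00326925,  0.00046588, -0.00184617,
       -0.00119568]), 'joint_torque': array([ 4.42332719e-03, -6.38575816e+01,  3.85061610e+01,  9.95133771e-03,
       -3.45960086e-05,  2.56637992e-05]), 'eef_pos': array([ 0.1328209 , -0.50783321,  0.40426679]), 'tool_rot': array([ 9.91831168e-01,  1.27556649e-01,  1.76995546e-05, -4.84112940e-04]), 'force': array([-0.10223735,  1.33226459,  0.43835648]), 'torque': array([-0.02488909, -0.05110671,  0.0267249 ]), 'finger_force': 0.0, 'finger_gap': 0.9984118929824645}
```

View pics/top0.png

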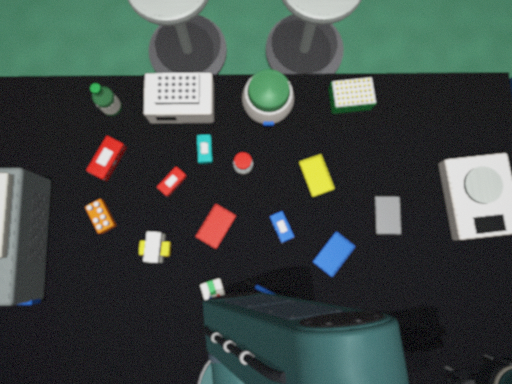

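View pics/scene0.png

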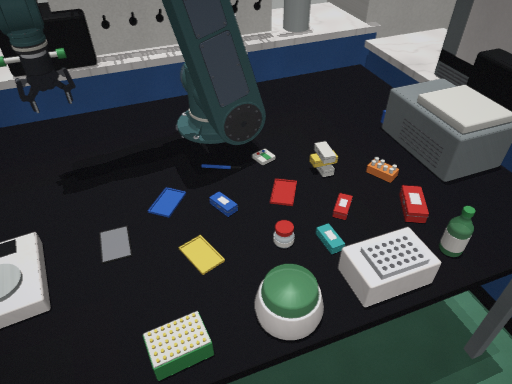

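The top view shows the red box at (171,181), with a larger look-alike at (105,158). The blue box is at (281,226) and the stack at (154,247). The trays are red (216,226), blue (334,254) and yellow (317,175). The mat is at (388,215) and the jar at (243,162). The scene view agrees.

```bash
cat > h.py <<'E'
from plant import ctrl
import cv2,numpy as np
from scipy.spatial.transform import Rotation as R
def world(cam,d,mask=None):
    c=ctrl.get_calibration(cam);K=c["intrinsics"];E=c["extrinsics"]
    v,u=np.nonzero((d>0)&(mask if mask is not None else True)); z=d[v,u]
    P=np.c_[(u-K[0,2])/K[0,0]*z,(v-K[1,2])/K[1,1]*z,z]
    return P@E[:3,:3].T+E[:3,3]
def fit(P):
    (cx,cy),(w,h),a=cv2.minAreaRect((P[:,:2]*1000).astype(np.float32))
    if w<h: w,h,a=h,w,a+90
    m=P[:,:2].mean(0)*1000
    # yaw of the long axis from second moments
    C=np.cov(P[:,:2].T);ev,V=np.linalg.eigh(C);yaw=np.degrees(np.arctan2(V[1,1],V[0,1]))%180
    return dict(rect=np.round([cx,cy,w,h,a%180],1).tolist(),mean=np.round(m,1).tolist(),yaw=round(yaw,1),
      mom=np.round(np.sqrt(12*ev[::-1])*1000,1).tolist(),z=round(float(np.median(P[:,2])*1000),1),n=len(P))
def topfit(cam,d,mask,band=.006,ztop=None):
    P=world(cam,d,mask)
    if ztop is None: ztop=np.percentile(P[:,2],80)
    return fit(P[abs(P[:,2]-ztop)<band])
def look(cam,names):
    p,d=ctrl.grab_frame(cam)
    for n in names:
        for r in ctrl.regions_of(cam,n)[:4]:
            if r["score"]<.25: continue
            try: print(n,round(r["score"],2),np.round(r["extent"]).tolist(),topfit(cam,d,r["region"]))
            except Exception as e: print(n,e)
    return p,d
E
python3 - <<'E'
from h import *
look("top",["red_box","blue_box","yellow_box","white_upper","white_lower","red_tray","blue_tray","yellow_tray","mat","jar"])
print(ctrl.get_obs()["time_s"])
E
```

```text
red_box 0.77 [206.0, 152.0, 17.0, 33.0] {'rect': [716.4, 123.3, 83.8, 40.2, 0.6], 'mean': [716.6, 123.4], 'yaw': np.float64(4.3), 'mom': [82.9, 40.1], 'z': 27.4, 'n': 339}
red_box 0.69 [105.0, 157.0, 37.0, 44.0] {'rect': [688.4, 420.4, 121.0, 59.8, 152.1], 'mean': [688.2, 420.0], 'yaw': np.float64(152.3), 'mom': [120.7, 58.0], 'z': 40.5, 'n': 731}
red_box 0.63 [175.0, 183.0, 22.0, 29.0] {'rect': [615.7, 220.7, 81.7, 39.7, 141.1], 'mean': [616.1, 220.3], 'yaw': np.float64(139.8), 'mom': [80.6, 38.1], 'z': 27.8, 'n': 326}
blue_box 0.59 [281.0, 226.0, 22.0, 33.0] {'rect': [476.3, -107.2, 83.5, 40.1, 23.9], 'mean': [476.8, -107.2], 'yaw': np.float64(23.6), 'mom': [83.7, 40.0], 'z': 27.9, 'n': 365}
yellow_box 0.37 [174.0, 182.0, 28.0, 33.0] {'rect': [616.3, 221.8, 83.7, 41.4, 137.7], 'mean': [616.0, 221.9], 'yaw': np.float64(137.8), 'mom': [83.1, 40.3], 'z': 27.8, 'n': 354}
white_upper 0.78 [154.0, 246.0, 22.0, 27.0] {'rect': [418.4, 260.5, 82.6, 40.9, 175.9], 'mean': [418.0, 260.8], 'yaw': np.float64(175.0), 'mom': [82.9, 39.8], 'z': 83.9, 'n': 409}
red_tray 0.58 [218.0, 226.0, 39.0, 44.
[... 311 characters left out ...]
': 848}
yellow_tray 0.69 [243.0, 164.0, 14.0, 22.0] {'rect': [668.5, 7.4, 47.2, 46.3, 50.6], 'mean': [667.9, 6.7], 'yaw': np.float64(61.2), 'mom': [43.3, 42.1], 'z': 59.7, 'n': 206}
mat 0.68 [389.0, 214.0, 28.0, 41.0] {'rect': [509.5, -430.3, 121.1, 84.3, 176.6], 'mean': [509.1, -430.8], 'yaw': np.float64(178.2), 'mom': [120.2, 80.9], 'z': 3.3, 'n': 999}
jar 0.7 [282.0, 227.0, 24.0, 31.0] {'rect': [476.2, -107.3, 83.3, 40.1, 24.1], 'mean': [476.7, -107.1], 'yaw': np.float64(23.2), 'mom': [83.4, 39.8], 'z': 27.9, 'n': 362}
jar 0.58 [243.0, 164.0, 16.0, 23.0] {'rect': [668.8, 5.6, 49.0, 44.9, 140.5], 'mean': [668.2, 5.8], 'yaw': np.float64(135.5), 'mom': [43.8, 41.8], 'z': 59.7, 'n': 207}
0.65
```

```bash
cat >> h.py <<'E'
RNG={"red":[((0,110,60),(9,255,255)),((172,110,60),(180,255,255))],"yellow":[((22,110,60),(36,255,255))],"blue":[((100,110,50),(122,255,255))],"grey":[((0,0,60),(180,60,255))]}
def colour(cam,p,d,c,lo,hi,nmin=60,box=None):
    hsv=cv2.cvtColor(p,cv2.COLOR_BGR2HSV);m=0
    for a,b in RNG[c]: m=m|cv2.inRange(hsv,a,b)
    W=np.full(d.shape+(3,),np.nan);W[d>0]=world(cam,d)
    m=((m>0)&(W[...,2]>lo)&(W[...,2]<hi)).astype(np.uint8)
    if box: m&=((abs(W[...,0]-box[0])<box[2])&(abs(W[...,1]-box[1])<box[2])).astype(np.uint8)
    n,L,S,C=cv2.connectedComponentsWithStats(m)
    for i in range(1,n):
        if S[i,4]>=nmin:
            P=W[L==i]
            if P[:,0].max()<.9 and abs(P[:,1]).max()<.6: print(c,np.round(C[i]).tolist(),{k:(v if not isinstance(v,np.floating) else float(v)) for k,v in fit(P).items()})
E
python3 - <<'E'
from h import *
p,d=ctrl.grab_frame("top")
for c in("red","yellow","blue"):
    colour("top",p,d,c,-.002,.015)
    colour("top",p,d,c,.022,.034)
print("stack")
colour("top",p,d,"yellow",.05,.062,15); colour("top",p,d,"grey",.078,.09)
p,d=ctrl.grab_frame("scene")
print("scene")
for c in("red","yellow","blue"):
    colour("scene",p,d,c,-.002,.015)
    colour("scene",p,d,c,.022,.034)
colour("scene",p,d,"yellow",.05,.062,15); colour("scene",p,d,"grey",.078,.09)
E
```

```text
red [94.0, 160.0] {'rect': [692.9, 467.9, 127.8, 52.3, 178.6], 'mean': [687.5, 467.1], 'yaw': 168.6, 'mom': [138.3, 47.0], 'z': -0.1, 'n': 85}
red [216.0, 226.0] {'rect': [481.5, 91.8, 125.5, 81.9, 148.6], 'mean': [481.2, 90.7], 'yaw': 148.5, 'mom': [122.8, 78.9], 'z': 2.7, 'n': 1037}
red [172.0, 181.0] {'rect': [616.3, 221.6, 84.4, 41.3, 136.0], 'mean': [616.1, 220.2], 'yaw': 137.8, 'mom': [95.1, 45.5], 'z': 27.7, 'n': 261}
yellow [316.0, 175.0] {'rect': [635.4, -218.8, 125.3, 83.4, 18.8], 'mean': [634.8, -218.4], 'yaw': 19.8, 'mom': [123.3, 80.0], 'z': 3.0, 'n': 985}
blue [334.0, 254.0] {'rect': [394.2, -262.7, 126.2, 81.9, 140.8], 'mean': [393.8, -262.1], 'yaw': 141.2, 'mom': [122.6, 78.3], 'z': 2.9, 'n': 1039}
blue [262.0, 289.0] {'rect': [292.3, -52.2, 62.1, 17.3, 70.9], 'mean': [294.4, -46.3], 'yaw': 68.3, 'mom': [56.0, 14.7], 'z': 10.0, 'n': 80}
blue [282.0, 226.0] {'rect': [476.4, -107.4, 83.9, 40.5, 24.0], 'mean': [475.6, -107.6], 'yaw': 24.1, 'mom': [97.1, 45.5], 'z': 27.8, 'n': 264}
stack
yellow [142.0, 247.0] {'rect': [416.6, 298.5, 37.4, 11.8, 177.5], 'mean': [417.5, 298
[... 1827 characters left out ...]
-524.4, -413.1, 164.0, 20.4, 90.9], 'mean': [-525.7, -412.3], 'yaw': 91.0, 'mom': [169.3, 14.5], 'z': 27.8, 'n': 104}
blue [223.0, 201.0] {'rect': [475.7, -105.5, 88.0, 41.3, 23.2], 'mean': [480.6, -105.1], 'yaw': 23.8, 'mom': [96.8, 45.8], 'z': 28.0, 'n': 221}
yellow [315.0, 158.0] {'rect': [414.6, 234.0, 42.0, 23.8, 177.6], 'mean': [416.1, 232.2], 'yaw': 177.4, 'mom': [44.7, 24.5], 'z': 55.9, 'n': 66}
grey [132.0, 57.0] {'rect': [-579.3, -245.9, 519.7, 157.7, 89.9], 'mean': [-563.6, -217.0], 'yaw': 94.9, 'mom': [460.7, 152.6], 'z': 86.0, 'n': 1236}
grey [325.0, 149.0] {'rect': [418.5, 263.2, 85.9, 41.1, 174.3], 'mean': [421.5, 262.1], 'yaw': 176.2, 'mom': [87.3, 41.6], 'z': 84.3, 'n': 207}
```

```bash
cat >> h.py <<'E'
def plan(x,y,z,psi):
    """remaining turn about tool z, then shift in tool axes (mm) after that turn"""
    o=ctrl.get_obs();M=R.from_quat(o["tool_rot"]).as_matrix();h=np.degrees(np.arctan2(M[1,0],M[0,0]))
    dt=(psi-h+180)%360-180; c,s=np.cos(np.radians(psi)),np.sin(np.radians(psi))
    dx,dy,dz=np.array([x,y,z])-o["eef_pos"]*1000
    print("t",round(o["time_s"],2),"pos",np.round(o["eef_pos"]*1000,1),"head",round(h,2),"tilt",np.round(np.degrees(np.arccos(-M[2,2])),2),"turn rz",round(-np.radians(dt),3),
      "shift",np.round([c*dx+s*dy,s*dx-c*dy,-dz],1),"q6",round(o["q"][5],2),"gap",round(o["finger_gap"],3),"ff",round(float(o["finger_force"]),1),"F",np.round(o["force"],1))
E
python3 -c "
from h import *
plan(418,261,380,174.7)"
```

```text
t 0.75 pos [ 132.8 -507.9  404.7] head 14.66 tilt 0.0 turn rz -2.793 shift [-212.9  792.    24.7] q6 1.42 gap 0.996 ff 0.0 F [-0.4 -0.4 -0.7]
```

Request:
apply_moves(
  offset=[
    [0, 0, 0],
    [0, 0, 0],
    [0, 0, 0],
    [0, 0, 0],
    [0, 0, 0],
  ],
  angular=[
    [0, 0, -0.15],
    [0, 0, -0.15],
    [0, 0, -0.15],
    [0, 0, -0.15],
    [0, 0, -0.15],
  ],
  claw=[1, 1, 1, 1, 1],
  squeeze=40,
)

```text
time_s: 1.25
eef_pos: [0.1328, -0.5079, 0.4047]
tool_rot: [0.875, 0.485, 0.0, 0.0]
force: [0.8, 0.1, -0.6]
finger_gap: 1.005
finger_force: 0.0
```

Request:
apply_moves(
  offset=[
    [0, 0, 0],
    [0, 0, 0],
    [0, 0, 0],
    [0, 0, 0],
    [0, 0, 0],
  ],
  angular=[
    [0, 0, -0.15],
    [0, 0, -0.15],
    [0, 0, -0.15],
    [0, 0, -0.15],
    [0, 0, -0.15],
  ],
  claw=[1, 1, 1, 1, 1],
)

```text
time_s: 1.75
eef_pos: [0.1328, -0.5079, 0.4047]
tool_rot: [0.636, 0.771, -0.0, 0.0]
force: [-0.2, -0.0, 0.4]
finger_gap: 0.999
finger_force: 0.0
```

Request:
apply_moves(
  offset=[
    [0, 0, 0],
    [0, 0, 0],
    [0, 0, 0],
    [0, 0, 0],
    [0, 0, 0],
  ],
  angular=[
    [0, 0, -0.15],
    [0, 0, -0.15],
    [0, 0, -0.15],
    [0, 0, -0.15],
    [0, 0, -0.15],
  ],
  claw=[1, 1, 1, 1, 1],
)

```text
time_s: 2.25
eef_pos: [0.1328, -0.5079, 0.4047]
tool_rot: [0.31, 0.951, 0.0, -0.0]
force: [0.1, 0.5, 0.3]
finger_gap: 1.003
finger_force: 0.0
```

Request:
apply_moves(
  offset=[
    [0, 0, 0],
    [0, 0, 0],
    [0, 0, 0],
    [0, 0, 0],
    [0, 0, 0],
  ],
  angular=[
    [0, 0, -0.15],
    [0, 0, -0.15],
    [0, 0, -0.15],
    [0, 0, -0.09],
    [0, 0, 0],
  ],
  claw=[1, 1, 1, 1, 1],
)

```text
time_s: 2.75
eef_pos: [0.1328, -0.5079, 0.4047]
tool_rot: [0.047, 0.999, 0.0, 0.0]
force: [-0.3, -0.4, 0.2]
finger_gap: 0.999
finger_force: 0.0
```

```bash
python3 -c "
from h import *
plan(418,261,380,174.7)"
```

```text
t 2.75 pos [ 132.8 -507.9  404.7] head 174.59 tilt 0.0 turn rz -0.002 shift [-212.9  792.    24.7] q6 -1.38 gap 0.999 ff 0.0 F [-0.3 -0.4  0.2]
```

Request:
apply_moves(
  offset=[
    [-40, 20, 0],
    [-40, 20, 0],
    [-40, 20, 0],
    [-40, 20, 0],
    [-40, 20, 0],
  ],
  angular=[
    [0, 0, 0],
    [0, 0, 0],
    [0, 0, 0],
    [0, 0, 0],
    [0, 0, 0],
  ],
  claw=[1, 1, 1, 1, 1],
)

```text
time_s: 3.25
eef_pos: [0.343, -0.4266, 0.4048]
tool_rot: [0.05, 0.999, -0.0, 0.0]
force: [0.4, -0.5, 1.4]
finger_gap: 1.001
finger_force: 0.0
```

Request:
apply_moves(
  offset=[
    [0, 40, 0],
    [0, 40, 0],
    [0, 40, 0],
    [0, 40, 0],
    [0, 40, 0],
  ],
  angular=[
    [0, 0, 0],
    [0, 0, 0],
    [0, 0, 0],
    [0, 0, 0],
    [0, 0, 0],
  ],
  claw=[1, 1, 1, 1, 1],
)

```text
time_s: 3.75
eef_pos: [0.3604, -0.2269, 0.4047]
tool_rot: [0.05, 0.999, -0.0, 0.0]
force: [0.7, -0.3, 0.1]
finger_gap: 0.998
finger_force: 0.0
```

Request:
apply_moves(
  offset=[
    [0, 40, 0],
    [0, 40, 0],
    [0, 40, 0],
    [0, 40, 0],
    [0, 40, 0],
  ],
  angular=[
    [0, 0, 0],
    [0, 0, 0],
    [0, 0, 0],
    [0, 0, 0],
    [0, 0, 0],
  ],
  claw=[1, 1, 1, 1, 1],
)

```text
time_s: 4.25
eef_pos: [0.3795, -0.0278, 0.4049]
tool_rot: [0.05, 0.999, -0.0, 0.0]
force: [0.3, -0.6, 0.8]
finger_gap: 0.999
finger_force: 0.0
```

Request:
apply_moves(
  offset=[
    [-3, 40, 0],
    [-3, 40, 0],
    [-3, 40, 0],
    [-2, 40, 0],
    [-2, 40, 0],
  ],
  angular=[
    [0, 0, 0],
    [0, 0, 0],
    [0, 0, 0],
    [0, 0, 0],
    [0, 0, 0],
  ],
  claw=[1, 1, 1, 1, 1],
)

```text
time_s: 4.75
eef_pos: [0.4117, 0.1703, 0.4048]
tool_rot: [0.049, 0.999, 0.0, 0.0]
force: [0.5, -0.3, 0.1]
finger_gap: 1.0
finger_force: 0.0
```

```bash
python3 -c "
from h import *
plan(418,261,239,174.7)"
```

```text
t 4.75 pos [411.7 170.3 404.8] head 174.33 tilt 0.03 turn rz -0.006 shift [  2.1  90.9 165.8] q6 0.31 gap 1.0 ff 0.0 F [ 0.5 -0.3  0.1]
```

Request:
apply_moves(
  offset=[
    [1, 30, 0],
    [1, 30, 10],
    [0, 31, 30],
    [0, 0, 30],
    [0, 0, 30],
  ],
  angular=[
    [0, 0, 0],
    [0, 0, 0],
    [0, 0, 0],
    [0, 0, 0],
    [0, 0, 0],
  ],
  claw=[1, 1, 1, 1, 1],
)

```text
time_s: 5.25
eef_pos: [0.4183, 0.2601, 0.3035]
tool_rot: [0.049, 0.999, 0.0, 0.0]
force: [1.0, 0.2, -0.3]
finger_gap: 1.002
finger_force: 0.0
```

Request:
apply_moves(
  offset=[
    [0, 0, 20],
    [0, 0, 20],
    [0, 0, 0],
  ],
  angular=[
    [0, 0, 0],
    [0, 0, 0],
    [0, 0, 0],
  ],
  claw=[1, 1, 1],
)

```text
time_s: 5.55
eef_pos: [0.4179, 0.259, 0.2628]
tool_rot: [0.049, 0.999, -0.001, -0.002]
force: [-0.8, -0.6, 0.1]
finger_gap: 0.998
finger_force: 0.0
```

```bash
python3 -c "
from h import *
plan(418,261,239,174.7)
p,d=ctrl.grab_frame('scene')
cv2.imwrite('pics/s1.png',cv2.resize(p[90:210,260:390],None,fx=5,fy=5,interpolation=cv2.INTER_CUBIC))"
```

```text
t 5.55 pos [417.9 259.  262.8] head 174.35 tilt 0.2 turn rz -0.006 shift [ 0.   2.  23.8] q6 0.49 gap 0.998 ff 0.0 F [-0.8 -0.6  0.1]
```

View pics/s1.png

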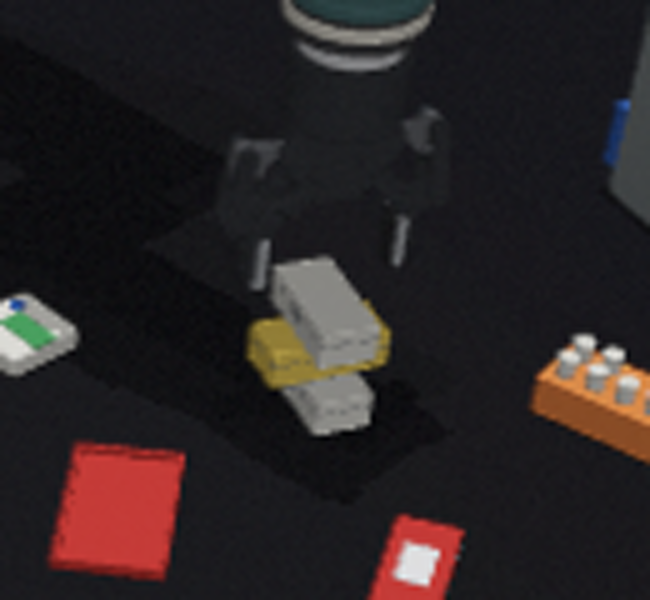

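Both fingers straddle the upper white box, with the tips at crop (260,285) and (398,262). I'll measure the tip height next.

```bash
python3 -c "
from h import *
plan(418,261,239,174.7)
for cam in('scene','top'):
    p,d=ctrl.grab_frame(cam); P=world(cam,d)
    for s in(1,-1):
        m=(abs(P[:,0]-418)<0)|((abs(P[:,0]-.418)<.025)&(abs(P[:,1]-.261-s*.051)<.012)&(P[:,2]>.062))
        print(cam,s,m.sum(),np.round(np.sort(P[m,2])[:6]*1000,0), np.round(P[m][np.argsort(P[m,2])[:8]].mean(0)*1000) if m.any() else '')
"
```

```text
t 5.6 pos [418.3 259.2 264.3] head 174.39 tilt 0.11 turn rz -0.005 shift [ 0.4  1.8 25.3] q6 0.49 gap 1.0 ff 0.0 F [-0.3  0.4  0.9]
scene 1 206 [107. 108. 109. 109. 110. 111.] [424. 302. 110.]
scene -1 1084 [105. 106. 108. 109. 112. 112.] [419. 210. 110.]
top 1 265 [551. 551. 552. 552. 552. 552.] [442. 312. 552.]
top -1 886 [163. 163. 165. 165. 166. 166.] [415. 213. 165.]
```

Request:
apply_moves(
  offset=[
    [0, 2, 15],
    [0, 0, 15],
    [0, 0, 7],
    [0, 0, 0],
  ],
  angular=[
    [0, 0, 0],
    [0, 0, 0],
    [0, 0, 0],
    [0, 0, 0],
  ],
  claw=[1, 1, 1, 1],
)

```text
time_s: 6.1
eef_pos: [0.4187, 0.2613, 0.2278]
tool_rot: [0.048, 0.999, -0.0, -0.0]
force: [-0.7, 0.2, -0.0]
finger_gap: 1.002
finger_force: 0.0
```

Request:
apply_moves(
  offset=[
    [0, 0, 0],
    [0, 0, 0],
    [0, 0, 0],
    [0, 0, 0],
    [0, 0, 0],
  ],
  angular=[
    [0, 0, 0],
    [0, 0, 0],
    [0, 0, 0],
    [0, 0, 0],
    [0, 0, 0],
  ],
  claw=[0, 0, 0, 0, 0],
  squeeze=30,
)

```text
time_s: 6.6
eef_pos: [0.4189, 0.2614, 0.2283]
tool_rot: [0.048, 0.999, 0.0, 0.0]
force: [-0.8, 0.3, 6.5]
finger_gap: 0.466
finger_force: 29.9
```

```bash
python3 -c "
from h import *
plan(418,261,227,174.7)"
```

```text
t 6.6 pos [418.9 261.4 228.3] head 174.51 tilt 0.06 turn rz -0.003 shift [ 0.9 -0.5  1.3] q6 0.49 gap 0.466 ff 29.9 F [-0.8  0.3  6.5]
```

Request:
apply_moves(
  offset=[
    [0, 0, 0],
    [0, 0, -3],
    [0, 0, -5],
    [0, 0, -10],
    [0, 0, -20],
  ],
  angular=[
    [0, 0, 0],
    [0, 0, 0],
    [0, 0, 0],
    [0, 0, 0],
    [0, 0, 0],
  ],
  claw=[0, 0, 0, 0, 0],
)

```text
time_s: 7.1
eef_pos: [0.4184, 0.2611, 0.2659]
tool_rot: [0.048, 0.999, -0.0, -0.001]
force: [-0.2, -0.9, -1.1]
finger_gap: 0.467
finger_force: 30.6
```

Request:
apply_moves(
  offset=[
    [0, 0, -20],
    [0, 0, -20],
    [0, 0, -20],
    [0, 0, 0],
  ],
  angular=[
    [0, 0, 0],
    [0, 0, 0],
    [0, 0, 0],
    [0, 0, 0],
  ],
  claw=[0, 0, 0, 0],
)

```text
time_s: 7.5
eef_pos: [0.4192, 0.2614, 0.3284]
tool_rot: [0.048, 0.999, 0.001, 0.002]
force: [0.7, 0.6, -1.7]
finger_gap: 0.463
finger_force: 30.6
```

```bash
python3 -c "
from h import *
plan(509,-430.5,330,174.6)
p,d=ctrl.grab_frame('scene')
cv2.imwrite('pics/s2.png',cv2.resize(p[90:210,260:390],None,fx=4,fy=4,interpolation=cv2.INTER_CUBIC))
colour('scene',p,d,'yellow',.05,.062,15)
W=world('scene',d,); m=(abs(W[:,0]-.418)<.05)&(abs(W[:,1]-.261)<.05)&(W[:,2]>.09)&(W[:,2]<.2); print(np.round(np.sort(W[m,2])[:10]*1000))
"
```

```text
t 7.5 pos [419.2 261.4 328.4] head 174.51 tilt 0.24 turn rz -0.002 shift [-154.5 -680.4   -1.6] q6 0.49 gap 0.463 ff 30.6 F [ 0.7  0.6 -1.7]
yellow [324.0, 156.0] {'rect': [415.9, 263.8, 84.9, 43.5, 85.1], 'mean': [419.5, 261.8], 'yaw': 84.0, 'mom': [95.8, 46.5], 'z': 55.9, 'n': 174}
[157. 157. 157. 157. 158. 158. 159. 159. 160. 160.]
```

View pics/s2.png

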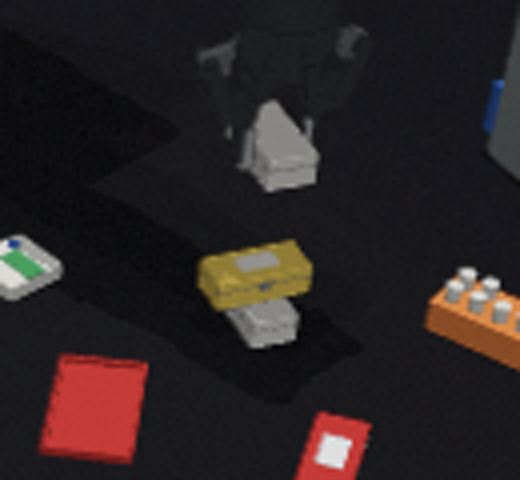

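The picture shows the white box lifted level at crop (280,150). The yellow box is still on the lower white one at (255,275).

Request:
apply_moves(
  offset=[
    [-9, -20, 0],
    [-9, -40, 0],
    [-9, -40, 0],
    [-9, -40, 0],
    [-9, -40, 0],
  ],
  angular=[
    [0, 0, 0],
    [0, 0, 0],
    [0, 0, 0],
    [0, 0, 0],
    [0, 0, 0],
  ],
  claw=[0, 0, 0, 0, 0],
)

```text
time_s: 8.05
eef_pos: [0.4459, 0.0763, 0.325]
tool_rot: [0.048, 0.999, -0.0, -0.001]
force: [0.7, 0.8, -1.0]
finger_gap: 0.464
finger_force: 30.7
```

Request:
apply_moves(
  offset=[
    [-9, -40, 0],
    [-9, -40, 0],
    [-9, -40, 0],
    [-9, -40, 0],
    [-9, -40, 0],
  ],
  angular=[
    [0, 0, 0],
    [0, 0, 0],
    [0, 0, 0],
    [0, 0, 0],
    [0, 0, 0],
  ],
  claw=[0, 0, 0, 0, 0],
)

```text
time_s: 8.55
eef_pos: [0.4716, -0.1273, 0.3249]
tool_rot: [0.048, 0.999, 0.0, -0.0]
force: [1.4, 0.8, -1.6]
finger_gap: 0.462
finger_force: 30.7
```

Request:
apply_moves(
  offset=[
    [-9, -40, 0],
    [-9, -40, 0],
    [-9, -40, 0],
    [-9, -40, 0],
    [-9, -40, 0],
  ],
  angular=[
    [0, 0, 0],
    [0, 0, 0],
    [0, 0, 0],
    [0, 0, 0],
    [0, 0, 0],
  ],
  claw=[0, 0, 0, 0, 0],
)

```text
time_s: 9.05
eef_pos: [0.4973, -0.3306, 0.3247]
tool_rot: [0.048, 0.999, 0.0, -0.001]
force: [-0.2, 0.5, -1.1]
finger_gap: 0.465
finger_force: 30.7
```

Request:
apply_moves(
  offset=[
    [-10, -40, 0],
    [-9, -40, 0],
    [0, -20, 0],
    [0, 0, 0],
  ],
  angular=[
    [0, 0, 0],
    [0, 0, 0],
    [0, 0, 0],
    [0, 0, 0],
  ],
  claw=[0, 0, 0, 0],
)

```text
time_s: 9.45
eef_pos: [0.5064, -0.4328, 0.3238]
tool_rot: [0.049, 0.999, 0.0, -0.001]
force: [-0.1, 0.9, -1.5]
finger_gap: 0.462
finger_force: 30.8
```

```bash
python3 -c "
from h import *
plan(509,-430.5,176,174.6)"
```

```text
t 9.45 pos [ 506.4 -432.8  323.8] head 174.37 tilt 0.09 turn rz -0.004 shift [ -2.4   2.5 147.8] q6 -0.73 gap 0.462 ff 30.8 F [-0.1  0.9 -1.5]
```

Request:
apply_moves(
  offset=[
    [-2, 2, 30],
    [0, 0, 40],
    [0, 0, 40],
    [0, 0, 20],
    [0, 0, 10],
  ],
  angular=[
    [0, 0, 0],
    [0, 0, 0],
    [0, 0, 0],
    [0, 0, 0],
    [0, 0, 0],
  ],
  claw=[0, 0, 0, 0, 0],
)

```text
time_s: 9.95
eef_pos: [0.5086, -0.427, 0.1831]
tool_rot: [0.048, 0.999, 0.001, -0.001]
force: [-0.1, -0.3, -1.0]
finger_gap: 0.465
finger_force: 30.7
```

Request:
apply_moves(
  offset=[
    [0, 0, 4],
    [0, 0, 2],
    [0, 0, 0],
    [0, 0, 0],
  ],
  angular=[
    [0, 0, 0],
    [0, 0, 0],
    [0, 0, 0],
    [0, 0, 0],
  ],
  claw=[0, 0, 0, 0],
)

```text
time_s: 10.35
eef_pos: [0.5094, -0.4287, 0.1807]
tool_rot: [0.048, 0.999, -0.001, 0.001]
force: [0.3, -0.1, -1.1]
finger_gap: 0.463
finger_force: 30.7
```

```bash
python3 -c "
from h import *
plan(509,-430.5,175,174.6)"
```

```text
t 10.35 pos [ 509.4 -428.7  180.7] head 174.51 tilt 0.09 turn rz -0.002 shift [ 0.2 -1.8  5.7] q6 -0.73 gap 0.463 ff 30.7 F [ 0.3 -0.1 -1.1]
```

Request:
apply_moves(
  offset=[
    [0, 0, 3],
    [0, 0, 1],
    [0, 0, 1],
    [0, 0, 0],
  ],
  angular=[
    [0, 0, 0],
    [0, 0, 0],
    [0, 0, 0],
    [0, 0, 0],
  ],
  claw=[0, 0, 0, 0],
)

```text
time_s: 10.75
eef_pos: [0.5091, -0.4285, 0.1753]
tool_rot: [0.048, 0.999, -0.0, 0.0]
force: [-1.9, 2.4, 8.2]
finger_gap: 0.461
finger_force: 31.9
```

Request:
apply_moves(
  offset=[
    [0, 0, 0],
    [0, 0, 0],
    [0, 0, 0],
    [0, 0, 0],
    [0, 0, 0],
  ],
  angular=[
    [0, 0, 0],
    [0, 0, 0],
    [0, 0, 0],
    [0, 0, 0],
    [0, 0, 0],
  ],
  claw=[0.6, 0.7, 0.8, 1, 1],
)

```text
time_s: 11.25
eef_pos: [0.5092, -0.4286, 0.1746]
tool_rot: [0.048, 0.999, 0.0, -0.0]
force: [0.2, 0.5, -0.6]
finger_gap: 1.0
finger_force: 0.0
```

Request:
apply_moves(
  offset=[
    [0, 0, -20],
    [0, 0, -40],
    [0, 0, -40],
    [0, 0, -40],
    [0, 0, -10],
  ],
  angular=[
    [0, 0, 0],
    [0, 0, 0],
    [0, 0, -0.15],
    [0, 0, -0.15],
    [0, 0, -0.15],
  ],
  claw=[1, 1, 1, 1, 1],
)

```text
time_s: 11.75
eef_pos: [0.5095, -0.4289, 0.3294]
tool_rot: [-0.179, 0.984, -0.002, 0.002]
force: [-0.3, -1.4, -0.8]
finger_gap: 1.0
finger_force: 0.0
```

```bash
python3 -c "
from h import *
p,d=ctrl.grab_frame('top')
colour('top',p,d,'yellow',.05,.062,15)
look('top',['yellow_box','white_lower'])
p,d=ctrl.grab_frame('top')
P=world('top',d); 
for b in((.416,.262,.05,.062),(.51,-.43,.024,.036)):
    m=(abs(P[:,0]-b[0])<.06)&(abs(P[:,1]-b[1])<.06)&(P[:,2]>b[2])&(P[:,2]<b[3]); print(fit(P[m]) if m.sum()>9 else m.sum())
p,d=ctrl.grab_frame('scene'); P=world('scene',d)
m=(abs(P[:,0]-.51)<.06)&(abs(P[:,1]+.43)<.06)&(P[:,2]>.026)&(P[:,2]<.036); print('sc',fit(P[m]))
colour('scene',p,d,'yellow',.05,.062,15)
plan(416,262,330,267)
"
```

```text
yellow [155.0, 248.0] {'rect': [415.9, 261.8, 84.0, 40.0, 86.9], 'mean': [415.5, 260.4], 'yaw': 87.0, 'mom': [102.0, 42.0], 'z': 55.6, 'n': 258}
yellow_box 0.86 [156.0, 249.0, 29.0, 15.0] {'rect': [416.1, 260.2, 81.4, 37.1, 89.4], 'mean': [415.8, 259.6], 'yaw': np.float64(89.6), 'mom': [80.7, 36.4], 'z': 56.0, 'n': 343}
white_lower 0.73 [158.0, 248.0, 20.0, 24.0] {'rect': [416.8, 263.0, 81.7, 38.5, 174.1], 'mean': [416.3, 262.7], 'yaw': np.float64(173.4), 'mom': [109.1, 37.7], 'z': 27.9, 'n': 172}
{'rect': [415.0, 261.9, 84.7, 39.9, 88.7], 'mean': [415.6, 261.3], 'yaw': np.float64(87.6), 'mom': [84.9, 39.5], 'z': 55.6, 'n': 406}
{'rect': [507.9, -430.2, 84.7, 41.8, 174.3], 'mean': [508.9, -426.1], 'yaw': np.float64(172.2), 'mom': [94.6, 38.8], 'z': 30.8, 'n': 267}
sc {'rect': [509.4, -427.1, 85.5, 39.0, 174.3], 'mean': [511.6, -427.6], 'yaw': np.float64(174.4), 'mom': [86.6, 39.4], 'z': 31.4, 'n': 348}
yellow [324.0, 156.0] {'rect': [416.6, 264.0, 84.0, 43.2, 87.7], 'mean': [419.2, 261.9], 'yaw': 84.4, 'mom': [95.3, 46.6], 'z': 55.8, 'n': 167}
t 12.05 pos [ 509.  -428.4  323.2] head -159.91 tilt 0.13 turn rz -1.168 shift [-684.6  129.    -6.8] q6 -1.17 gap 1.002 ff 0.0 F [-0.3  0.1 -0.5]
```

Request:
apply_moves(
  offset=[
    [0, 0, 0],
    [0, 0, 0],
    [0, 0, 0],
    [0, 0, 0],
  ],
  angular=[
    [0, 0, -0.15],
    [0, 0, -0.15],
    [0, 0, -0.15],
    [0, 0, -0.15],
  ],
  claw=[1, 1, 1, 1],
)

```text
time_s: 12.45
eef_pos: [0.509, -0.4284, 0.3233]
tool_rot: [-0.461, 0.888, 0.001, -0.0]
force: [-0.4, 0.2, -0.0]
finger_gap: 0.999
finger_force: 0.0
```

Request:
apply_moves(
  offset=[
    [0, 0, 0],
    [0, 0, 0],
    [0, 0, 0],
    [0, 0, 0],
    [-20, 0, 0],
  ],
  angular=[
    [0, 0, -0.15],
    [0, 0, -0.15],
    [0, 0, -0.15],
    [0, 0, -0.12],
    [0, 0, 0],
  ],
  claw=[1, 1, 1, 1, 1],
)

```text
time_s: 12.95
eef_pos: [0.5098, -0.4097, 0.323]
tool_rot: [-0.691, 0.723, 0.001, -0.0]
force: [0.2, 0.1, -0.1]
finger_gap: 1.002
finger_force: 0.0
```

Request:
apply_moves(
  offset=[
    [-40, 8, 0],
    [-40, 8, 0],
    [-40, 8, 0],
    [-40, 8, 0],
    [-40, 8, 0],
  ],
  angular=[
    [0, 0, 0],
    [0, 0, 0],
    [0, 0, 0],
    [0, 0, 0],
    [0, 0, 0],
  ],
  claw=[1, 1, 1, 1, 1],
)

```text
time_s: 13.45
eef_pos: [0.4787, -0.2053, 0.3236]
tool_rot: [-0.689, 0.724, 0.001, -0.0]
force: [0.0, 0.6, 0.7]
finger_gap: 1.001
finger_force: 0.0
```

Request:
apply_moves(
  offset=[
    [-40, 8, 0],
    [-40, 8, 0],
    [-40, 8, 0],
    [-40, 8, 0],
    [-40, 8, 0],
  ],
  angular=[
    [0, 0, 0],
    [0, 0, 0],
    [0, 0, 0],
    [0, 0, 0],
    [0, 0, 0],
  ],
  claw=[1, 1, 1, 1, 1],
)

```text
time_s: 13.95
eef_pos: [0.448, -0.0038, 0.3239]
tool_rot: [-0.689, 0.724, 0.001, -0.0]
force: [0.8, 0.5, -0.3]
finger_gap: 1.0
finger_force: 0.0
```

Request:
apply_moves(
  offset=[
    [-40, 8, 0],
    [-40, 8, 0],
    [-40, 8, 0],
    [-40, 8, 0],
    [-40, 8, 0],
  ],
  angular=[
    [0, 0, 0],
    [0, 0, 0],
    [0, 0, 0],
    [0, 0, 0],
    [0, 0, 0],
  ],
  claw=[1, 1, 1, 1, 1],
)

```text
time_s: 14.45
eef_pos: [0.4173, 0.1979, 0.3239]
tool_rot: [-0.689, 0.724, 0.0, -0.001]
force: [0.8, -0.7, 0.8]
finger_gap: 1.006
finger_force: 0.0
```

Request:
apply_moves(
  offset=[
    [-40, 8, 0],
    [-24, 0, 0],
    [0, 0, 0],
  ],
  angular=[
    [0, 0, 0],
    [0, 0, 0],
    [0, 0, 0],
  ],
  claw=[1, 1, 1],
)

```text
time_s: 14.75
eef_pos: [0.4127, 0.263, 0.3236]
tool_rot: [-0.691, 0.723, 0.0, -0.001]
force: [-0.1, -0.4, -0.1]
finger_gap: 0.999
finger_force: 0.0
```

```bash
python3 -c "
from h import *
plan(415.8,261.5,200,267.5)"
```

```text
t 14.75 pos [412.7 263.  323.6] head -92.64 tilt 0.08 turn rz -0.002 shift [  1.3  -3.2 123.6] q6 -1.12 gap 0.999 ff 0.0 F [-0.1 -0.4 -0.1]
```

Request:
apply_moves(
  offset=[
    [1, -3, 30],
    [0, 0, 30],
    [0, 0, 30],
    [0, 0, 20],
    [0, 0, 10],
  ],
  angular=[
    [0, 0, 0],
    [0, 0, 0],
    [0, 0, 0],
    [0, 0, 0],
    [0, 0, 0],
  ],
  claw=[1, 1, 1, 1, 1],
)

```text
time_s: 15.25
eef_pos: [0.4153, 0.2586, 0.2026]
tool_rot: [-0.69, 0.724, 0.001, -0.002]
force: [0.9, 0.5, -0.4]
finger_gap: 1.003
finger_force: 0.0
```

Request:
apply_moves(
  offset=[
    [0, 0, 2],
    [0, 0, 0],
    [0, 0, 0],
  ],
  angular=[
    [0, 0, 0],
    [0, 0, 0],
    [0, 0, 0],
  ],
  claw=[1, 1, 1],
)

```text
time_s: 15.55
eef_pos: [0.4164, 0.2596, 0.2035]
tool_rot: [-0.69, 0.724, -0.0, 0.001]
force: [0.4, -0.3, -0.4]
finger_gap: 1.004
finger_force: 0.0
```

```bash
python3 -c "
from h import *
plan(415.8,261.5,200,267.5)"
```

```text
t 15.55 pos [416.4 259.6 203.5] head -92.69 tilt 0.07 turn rz -0.003 shift [-1.9  0.7  3.5] q6 -1.13 gap 1.004 ff 0.0 F [ 0.4 -0.3 -0.4]
```

Request:
apply_moves(
  offset=[
    [-2, 1, 3],
    [0, 0, 0],
    [0, 0, 0],
    [0, 0, 0],
  ],
  angular=[
    [0, 0, 0],
    [0, 0, 0],
    [0, 0, 0],
    [0, 0, 0],
  ],
  claw=[1, 1, 0.6, 0.5],
)

```text
time_s: 15.95
eef_pos: [0.4152, 0.2616, 0.1998]
tool_rot: [-0.69, 0.723, -0.0, 0.0]
force: [-0.1, -0.7, -0.2]
finger_gap: 0.695
finger_force: 0.0
```

Request:
apply_moves(
  offset=[
    [0, 0, 0],
    [0, 0, 0],
    [0, 0, 0],
    [0, 0, 0],
    [0, 0, -2],
  ],
  angular=[
    [0, 0, 0],
    [0, 0, 0],
    [0, 0, 0],
    [0, 0, 0],
    [0, 0, 0],
  ],
  claw=[0, 0, 0, 0, 0],
)

```text
time_s: 16.45
eef_pos: [0.4151, 0.2615, 0.2016]
tool_rot: [-0.69, 0.723, 0.0, -0.0]
force: [0.6, -0.3, -1.9]
finger_gap: 0.462
finger_force: 30.5
```

Request:
apply_moves(
  offset=[
    [0, 0, -5],
    [0, 0, -10],
    [0, 0, -30],
    [0, 0, -40],
    [0, 0, -40],
  ],
  angular=[
    [0, 0, 0],
    [0, 0, 0],
    [0, 0, 0],
    [0, 0, 0],
    [0, 0, 0],
  ],
  claw=[0, 0, 0, 0, 0],
)

```text
time_s: 16.95
eef_pos: [0.4148, 0.2614, 0.3288]
tool_rot: [-0.69, 0.723, 0.0, -0.0]
force: [1.5, 0.5, -2.0]
finger_gap: 0.46
finger_force: 30.8
```

```bash
python3 -c "
from h import *
p,d=ctrl.grab_frame('scene')
cv2.imwrite('pics/s3.png',cv2.resize(p[60:210,230:390],None,fx=3,fy=3,interpolation=cv2.INTER_CUBIC))
P=world('scene',d)
m=(abs(P[:,0]-.416)<.06)&(abs(P[:,1]-.262)<.06)&(P[:,2]>.023)&(P[:,2]<.034); print('lower',fit(P[m]))
m=(abs(P[:,0]-.416)<.06)&(abs(P[:,1]-.262)<.06)&(P[:,2]>.06)&(P[:,2]<.034); print('lower',fit(P[m])) if m.any() else 0
plan(635,-218.3,330,199)"
```

```text
lower {'rect': [418.5, 266.5, 85.5, 41.8, 174.5], 'mean': [421.4, 264.6], 'yaw': np.float64(175.4), 'mom': [87.0, 41.5], 'z': 28.6, 'n': 203}
t 17.0 pos [415.8 261.9 334.7] head -92.66 tilt 0.42 turn rz 1.193 shift [ -51.  -525.4    4.7] q6 -1.13 gap 0.46 ff 31.0 F [1.5 0.4 6.7]
```

View pics/s3.png

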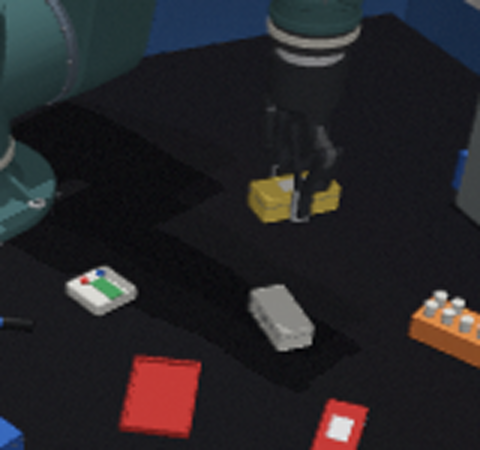

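The yellow box is held level at crop (295,198). The lower white box is undisturbed at (280,317).

Request:
apply_moves(
  offset=[
    [0, 0, 0],
    [0, 0, 0],
    [0, 0, 0],
    [0, 0, 0],
  ],
  angular=[
    [0, 0, 0.15],
    [0, 0, 0.15],
    [0, 0, 0.15],
    [0, 0, 0.15],
  ],
  claw=[0, 0, 0, 0],
)

```text
time_s: 17.4
eef_pos: [0.4151, 0.2615, 0.3272]
tool_rot: [-0.443, 0.896, -0.0, 0.0]
force: [0.9, 0.0, -2.3]
finger_gap: 0.463
finger_force: 30.8
```

Request:
apply_moves(
  offset=[
    [0, 0, 0],
    [0, 0, 0],
    [0, 0, 0],
    [0, 0, 0],
    [-4, -20, 0],
  ],
  angular=[
    [0, 0, 0.15],
    [0, 0, 0.15],
    [0, 0, 0.15],
    [0, 0, 0.14],
    [0, 0, 0],
  ],
  claw=[0, 0, 0, 0, 0],
)

```text
time_s: 17.9
eef_pos: [0.4249, 0.2447, 0.3272]
tool_rot: [-0.164, 0.986, 0.0, 0.0]
force: [-0.4, -0.3, -1.5]
finger_gap: 0.464
finger_force: 30.9
```

Request:
apply_moves(
  offset=[
    [-4, -40, 0],
    [-4, -40, 0],
    [-4, -40, 0],
    [-4, -40, 0],
    [-4, -40, 0],
  ],
  angular=[
    [0, 0, 0],
    [0, 0, 0],
    [0, 0, 0],
    [0, 0, 0],
    [0, 0, 0],
  ],
  claw=[0, 0, 0, 0, 0],
)

```text
time_s: 18.4
eef_pos: [0.5103, 0.06, 0.3273]
tool_rot: [-0.166, 0.986, -0.0, 0.0]
force: [0.6, 0.9, -1.8]
finger_gap: 0.466
finger_force: 30.9
```

Request:
apply_moves(
  offset=[
    [-4, -40, 0],
    [-4, -40, 0],
    [-4, -40, 0],
    [-4, -40, 0],
    [-4, -40, 0],
  ],
  angular=[
    [0, 0, 0],
    [0, 0, 0],
    [0, 0, 0],
    [0, 0, 0],
    [0, 0, 0],
  ],
  claw=[0, 0, 0, 0, 0],
)

```text
time_s: 18.9
eef_pos: [0.5948, -0.1224, 0.3272]
tool_rot: [-0.166, 0.986, -0.0, 0.0]
force: [1.1, 0.1, -2.1]
finger_gap: 0.463
finger_force: 30.9
```

Request:
apply_moves(
  offset=[
    [-4, -40, 0],
    [-3, -40, 0],
    [0, -25, 0],
    [0, 0, 0],
  ],
  angular=[
    [0, 0, 0],
    [0, 0, 0],
    [0, 0, 0],
    [0, 0, 0],
  ],
  claw=[0, 0, 0, 0],
)

```text
time_s: 19.3
eef_pos: [0.6361, -0.2207, 0.3263]
tool_rot: [-0.165, 0.986, -0.0, -0.0]
force: [-0.9, 0.5, -1.8]
finger_gap: 0.459
finger_force: 31.0
```

```bash
python3 -c "
from h import *
plan(635,-218.3,175,199)"
```

```text
t 19.3 pos [ 636.1 -220.7  326.3] head -161.01 tilt 0.03 turn rz -0.0 shift [  0.3   2.6 151.3] q6 -0.79 gap 0.459 ff 31.0 F [-0.9  0.5 -1.8]
```

Request:
apply_moves(
  offset=[
    [0, 2, 30],
    [0, 0, 40],
    [0, 0, 40],
    [0, 0, 20],
    [0, 0, 10],
  ],
  angular=[
    [0, 0, 0],
    [0, 0, 0],
    [0, 0, 0],
    [0, 0, 0],
    [0, 0, 0],
  ],
  claw=[0, 0, 0, 0, 0],
)

```text
time_s: 19.8
eef_pos: [0.6342, -0.215, 0.1851]
tool_rot: [-0.167, 0.986, 0.001, -0.001]
force: [0.6, 0.1, -2.0]
finger_gap: 0.461
finger_force: 30.9
```

Request:
apply_moves(
  offset=[
    [0, 0, 5],
    [0, 0, 2],
    [0, 0, 0],
  ],
  angular=[
    [0, 0, 0],
    [0, 0, 0],
    [0, 0, 0],
  ],
  claw=[0, 0, 0],
)

```text
time_s: 20.1
eef_pos: [0.6352, -0.2158, 0.1807]
tool_rot: [-0.166, 0.986, -0.0, 0.001]
force: [0.6, 0.0, -1.8]
finger_gap: 0.457
finger_force: 30.9
```

```bash
python3 -c "
from h import *
plan(635,-218.3,175,199)"
```

```text
t 20.1 pos [ 635.2 -215.8  180.7] head -160.84 tilt 0.08 turn rz 0.003 shift [ 1.  -2.3  5.7] q6 -0.78 gap 0.457 ff 30.9 F [ 0.6  0.  -1.8]
```

Request:
apply_moves(
  offset=[
    [0, -2, 3],
    [0, 0, 1],
    [0, 0, 1],
    [0, 0, 0],
  ],
  angular=[
    [0, 0, 0],
    [0, 0, 0],
    [0, 0, 0],
    [0, 0, 0],
  ],
  claw=[0, 0, 0, 0],
)

```text
time_s: 20.5
eef_pos: [0.6356, -0.2178, 0.1751]
tool_rot: [-0.166, 0.986, -0.0, 0.0]
force: [-1.0, -0.0, 3.1]
finger_gap: 0.463
finger_force: 33.7
```

Request:
apply_moves(
  offset=[
    [0, 0, 0],
    [0, 0, 0],
    [0, 0, 0],
    [0, 0, 0],
    [0, 0, 0],
  ],
  angular=[
    [0, 0, 0],
    [0, 0, 0],
    [0, 0, 0],
    [0, 0, 0],
    [0, 0, 0],
  ],
  claw=[0.6, 0.7, 0.8, 1, 1],
)

```text
time_s: 21.0
eef_pos: [0.6353, -0.2168, 0.1743]
tool_rot: [-0.167, 0.986, 0.001, -0.0]
force: [0.4, 5.6, -2.2]
finger_gap: 0.614
finger_force: 30.7
```

Request:
apply_moves(
  offset=[
    [0, 0, -20],
    [0, 0, -40],
    [0, 0, -40],
    [0, 0, 0],
    [0, 0, 0],
  ],
  angular=[
    [0, 0, 0],
    [0, 0, 0],
    [0, 0, 0.15],
    [0, 0, 0.15],
    [0, 0, 0.13],
  ],
  claw=[1, 1, 1, 1, 1],
)

```text
time_s: 21.5
eef_pos: [0.6359, -0.2177, 0.2762]
tool_rot: [0.051, 0.999, -0.0, 0.001]
force: [0.9, -0.5, -0.9]
finger_gap: 1.0
finger_force: 0.0
```

```bash
python3 -c "
from h import *
plan(508.9,-428.6,270,174.5)
p,d=ctrl.grab_frame('top');P=world('top',d)
m=(abs(P[:,0]-.508)<.06)&(abs(P[:,1]+.43)<.06)&(P[:,2]>.026)&(P[:,2]<.036); print('mat',fit(P[m]))
m=(abs(P[:,0]-.416)<.06)&(abs(P[:,1]-.262)<.06)&(P[:,2]>.023)&(P[:,2]<.034); print('lower',fit(P[m]))
"
```

```text
t 21.5 pos [ 635.9 -217.7  276.2] head 174.17 tilt 0.15 turn rz -0.006 shift [ 106.2 -222.1    6.2] q6 -0.35 gap 1.0 ff 0.0 F [ 0.9 -0.5 -0.9]
mat {'rect': [508.3, -430.1, 84.0, 40.9, 176.6], 'mean': [507.8, -429.7], 'yaw': np.float64(175.4), 'mom': [84.1, 40.2], 'z': 30.8, 'n': 364}
lower {'rect': [0.0, 0.0, 0.0, 0.0, 0.0], 'mean': [nan, nan], 'yaw': np.float64(nan), 'mom': [nan, nan], 'z': nan, 'n': 0}h.py:12: RuntimeWarning: Mean of empty slice.
  m=P[:,:2].mean(0)*1000
  ret = um.true_divide(
  avg = a.mean(axis, **keepdims_kw)
h.py:14: RuntimeWarning: Degrees of freedom <= 0 for slice
  C=np.cov(P[:,:2].T);ev,V=np.linalg.eigh(C);yaw=np.degrees(np.arctan2(V[1,1],V[0,1]))%180
  c *= np.true_divide(1, fact)
  c *= np.true_divide(1, fact)
  return _methods._mean(a, axis=axis, dtype=dtype,
  ret = ret.dtype.type(ret / rcount)
```

```bash
python3 -c "
from h import *
p,d=ctrl.grab_frame('top'); cv2.imwrite('pics/t1.png',p)
p,d=ctrl.grab_frame('scene'); cv2.imwrite('pics/s4.png',p)"
```

```text
(no output)
```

View pics/t1.png

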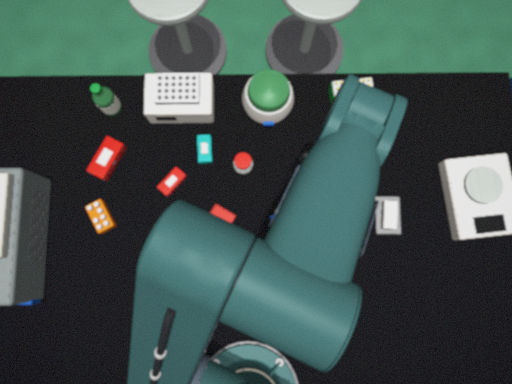

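View pics/s4.png

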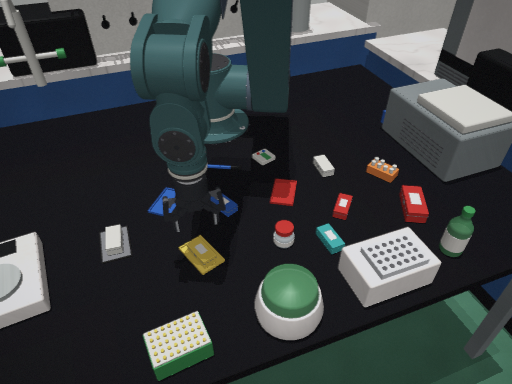

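The arm only hides the lower white box in the top view. In the scene view it stands at (323,165). The yellow box lies inside its tray at (202,254) and the upper white box is on the mat at (113,238).

Request:
apply_moves(
  offset=[
    [18, -37, 0],
    [18, -37, 0],
    [18, -37, 0],
    [18, -37, 0],
    [18, -37, 0],
  ],
  angular=[
    [0, 0, 0],
    [0, 0, 0],
    [0, 0, 0],
    [0, 0, 0],
    [0, 0, 0],
  ],
  claw=[1, 1, 1, 1, 1],
)

```text
time_s: 22.15
eef_pos: [0.5273, -0.3944, 0.2745]
tool_rot: [0.046, 0.999, 0.0, -0.0]
force: [0.2, -0.1, 1.0]
finger_gap: 1.001
finger_force: 0.0
```

Request:
apply_moves(
  offset=[
    [16, -37, 0],
    [0, 0, 20],
    [0, 0, 20],
    [0, 0, 0],
  ],
  angular=[
    [0, 0, 0],
    [0, 0, 0],
    [0, 0, 0],
    [0, 0, 0],
  ],
  claw=[1, 1, 1, 1],
)

```text
time_s: 22.55
eef_pos: [0.508, -0.4282, 0.2321]
tool_rot: [0.046, 0.999, 0.002, -0.002]
force: [0.1, 0.8, 0.6]
finger_gap: 1.003
finger_force: 0.0
```

```bash
python3 -c "
from h import *
plan(508.6,-429,175,174.6)
p,d=ctrl.grab_frame('scene');P=world('scene',d)
m=(abs(P[:,0]-.416)<.06)&(abs(P[:,1]-.262)<.06)&(P[:,2]>.023)&(P[:,2]<.034); print('lower sc',fit(P[m]))
p,d=ctrl.grab_frame('top');P=world('top',d)
m=(abs(P[:,0]-.416)<.06)&(abs(P[:,1]-.262)<.06)&(P[:,2]>.023)&(P[:,2]<.034); print('lower',fit(P[m]))
m=(abs(P[:,0]-.635)<.06)&(abs(P[:,1]+.218)<.06)&(P[:,2]>.026)&(P[:,2]<.036); print('yel',fit(P[m]))
"
```

```text
t 22.55 pos [ 508.  -428.2  232.1] head 174.68 tilt 0.25 turn rz 0.001 shift [-0.6 -0.7 57.1] q6 -0.73 gap 1.003 ff 0.0 F [0.1 0.8 0.6]
lower sc {'rect': [418.8, 266.1, 86.9, 41.8, 175.8], 'mean': [421.3, 264.8], 'yaw': np.float64(176.9), 'mom': [88.4, 41.9], 'z': 28.3, 'n': 204}
lower {'rect': [418.3, 264.1, 82.8, 41.1, 176.9], 'mean': [417.6, 263.7], 'yaw': np.float64(175.8), 'mom': [83.7, 39.9], 'z': 27.8, 'n': 386}
yel {'rect': [638.7, -218.9, 84.0, 41.4, 19.0], 'mean': [638.2, -218.7], 'yaw': np.float64(18.1), 'mom': [85.0, 40.4], 'z': 30.8, 'n': 356}
```

Request:
apply_moves(
  offset=[
    [0, 0, 20],
    [0, 0, 20],
    [0, 0, 12],
    [0, 0, 3],
    [0, 0, 0],
  ],
  angular=[
    [0, 0, 0],
    [0, 0, 0],
    [0, 0, 0],
    [0, 0, 0],
    [0, 0, 0],
  ],
  claw=[1, 1, 1, 1, 1],
)

```text
time_s: 23.15
eef_pos: [0.5091, -0.4285, 0.1801]
tool_rot: [0.048, 0.999, -0.0, 0.0]
force: [-0.8, 0.2, -0.3]
finger_gap: 1.002
finger_force: 0.0
```

Request:
apply_moves(
  offset=[
    [0, 0, 0],
    [0, 0, 0],
    [0, 0, 0],
    [0, 0, 0],
    [0, 0, 0],
  ],
  angular=[
    [0, 0, 0],
    [0, 0, 0],
    [0, 0, 0],
    [0, 0, 0],
    [0, 0, 0],
  ],
  claw=[0, 0, 0, 0, 0],
)

```text
time_s: 23.65
eef_pos: [0.5089, -0.4286, 0.1803]
tool_rot: [0.048, 0.999, -0.0, 0.0]
force: [-0.2, 0.7, 5.7]
finger_gap: 0.464
finger_force: 31.1
```

Request:
apply_moves(
  offset=[
    [0, 0, 0],
    [0, 0, 0],
    [0, 0, -2],
    [0, 0, -10],
    [0, 0, -20],
  ],
  angular=[
    [0, 0, 0],
    [0, 0, 0],
    [0, 0, 0],
    [0, 0, 0],
    [0, 0, 0],
  ],
  claw=[0, 0, 0, 0, 0],
)

```text
time_s: 24.15
eef_pos: [0.5085, -0.4282, 0.2113]
tool_rot: [0.048, 0.999, 0.001, -0.001]
force: [1.4, 0.1, -1.2]
finger_gap: 0.46
finger_force: 30.4
```

Request:
apply_moves(
  offset=[
    [0, 0, -30],
    [0, 0, -40],
    [0, 0, -40],
    [0, 0, 0],
  ],
  angular=[
    [0, 0, 0],
    [0, 0, 0],
    [0, 0, 0],
    [0, 0, 0],
  ],
  claw=[0, 0, 0, 0],
)

```text
time_s: 24.55
eef_pos: [0.5094, -0.429, 0.3278]
tool_rot: [0.048, 0.999, -0.003, 0.003]
force: [-0.1, 0.7, -1.6]
finger_gap: 0.461
finger_force: 30.6
```

```bash
python3 -c "
from h import *
plan(417.9,264,330,175.8)
for c in('scene','top'):
    p,d=ctrl.grab_frame(c);P=world(c,d)
    m=(abs(P[:,0]-.508)<.06)&(abs(P[:,1]+.43)<.06)&(P[:,2]>.01)&(P[:,2]<.16); print(m.sum(),np.round(P[m][:,2].min()*1000) if m.any() else '')
"
```

```text
t 24.55 pos [ 509.4 -429.   327.8] head 174.52 tilt 0.47 turn rz -0.022 shift [142.  684.4  -2.2] q6 -0.73 gap 0.461 ff 30.6 F [-0.1  0.7 -1.6]
51 151.0
17 10.0
```

Request:
apply_moves(
  offset=[
    [8, 20, 0],
    [8, 40, 0],
    [8, 40, 0],
    [8, 40, 0],
    [8, 40, 0],
  ],
  angular=[
    [0, 0, -0.022],
    [0, 0, 0],
    [0, 0, 0],
    [0, 0, 0],
    [0, 0, 0],
  ],
  claw=[0, 0, 0, 0, 0],
)

```text
time_s: 25.15
eef_pos: [0.4818, -0.2442, 0.3205]
tool_rot: [0.037, 0.999, 0.001, -0.001]
force: [-0.2, 0.3, -0.4]
finger_gap: 0.464
finger_force: 30.6
```

Request:
apply_moves(
  offset=[
    [8, 40, 0],
    [8, 40, 0],
    [8, 40, 0],
    [8, 40, 0],
    [8, 40, 0],
  ],
  angular=[
    [0, 0, 0],
    [0, 0, 0],
    [0, 0, 0],
    [0, 0, 0],
    [0, 0, 0],
  ],
  claw=[0, 0, 0, 0, 0],
)

```text
time_s: 25.65
eef_pos: [0.4565, -0.0419, 0.3207]
tool_rot: [0.037, 0.999, 0.0, -0.001]
force: [0.1, 0.6, -1.5]
finger_gap: 0.463
finger_force: 30.6
```

Request:
apply_moves(
  offset=[
    [8, 40, 0],
    [8, 40, 0],
    [8, 40, 0],
    [8, 40, 0],
    [8, 40, 0],
  ],
  angular=[
    [0, 0, 0],
    [0, 0, 0],
    [0, 0, 0],
    [0, 0, 0],
    [0, 0, 0],
  ],
  claw=[0, 0, 0, 0, 0],
)

```text
time_s: 26.15
eef_pos: [0.4314, 0.1604, 0.3208]
tool_rot: [0.037, 0.999, -0.0, -0.001]
force: [1.3, 0.2, -0.5]
finger_gap: 0.463
finger_force: 30.6
```

Request:
apply_moves(
  offset=[
    [11, 40, 0],
    [11, 40, 0],
    [0, 24, 0],
    [0, 0, 0],
    [0, 0, 0],
  ],
  angular=[
    [0, 0, 0],
    [0, 0, 0],
    [0, 0, 0],
    [0, 0, 0],
    [0, 0, 0],
  ],
  claw=[0, 0, 0, 0, 0],
)

```text
time_s: 26.65
eef_pos: [0.4176, 0.2643, 0.3207]
tool_rot: [0.036, 0.999, -0.001, -0.001]
force: [-0.6, -0.4, -1.4]
finger_gap: 0.461
finger_force: 30.7
```

```bash
python3 -c "
from h import *
plan(417.9,264,206,175.8)"
```

```text
t 26.65 pos [417.6 264.3 320.7] head 175.84 tilt 0.12 turn rz 0.001 shift [ -0.3  -0.3 114.7] q6 0.47 gap 0.461 ff 30.7 F [-0.6 -0.4 -1.4]
```

Request:
apply_moves(
  offset=[
    [0, 0, 30],
    [0, 0, 40],
    [0, 0, 20],
    [0, 0, 10],
    [0, 0, 5],
  ],
  angular=[
    [0, 0, 0],
    [0, 0, 0],
    [0, 0, 0],
    [0, 0, 0],
    [0, 0, 0],
  ],
  claw=[0, 0, 0, 0, 0],
)

```text
time_s: 27.15
eef_pos: [0.4181, 0.2635, 0.2161]
tool_rot: [0.037, 0.999, -0.0, -0.001]
force: [0.1, 0.3, -0.9]
finger_gap: 0.461
finger_force: 30.7
```

Request:
apply_moves(
  offset=[
    [0, 0, 2],
    [0, 0, 0],
    [0, 0, 0],
  ],
  angular=[
    [0, 0, 0],
    [0, 0, 0],
    [0, 0, 0],
  ],
  claw=[0, 0, 0],
)

```text
time_s: 27.45
eef_pos: [0.4184, 0.2643, 0.2154]
tool_rot: [0.037, 0.999, 0.0, 0.001]
force: [-0.0, 1.3, -1.2]
finger_gap: 0.457
finger_force: 30.7
```

```bash
python3 -c "
from h import *
plan(417.9,264,206,175.8)
p,d=ctrl.grab_frame('scene')
cv2.imwrite('pics/s5.png',cv2.resize(p[100:190,280:380],None,fx=6,fy=6,interpolation=cv2.INTER_CUBIC))"
```

```text
t 27.45 pos [418.4 264.3 215.4] head 175.77 tilt 0.07 turn rz -0.001 shift [ 0.5 -0.3  9.4] q6 0.47 gap 0.457 ff 30.7 F [-0.   1.3 -1.2]
```

View pics/s5.png

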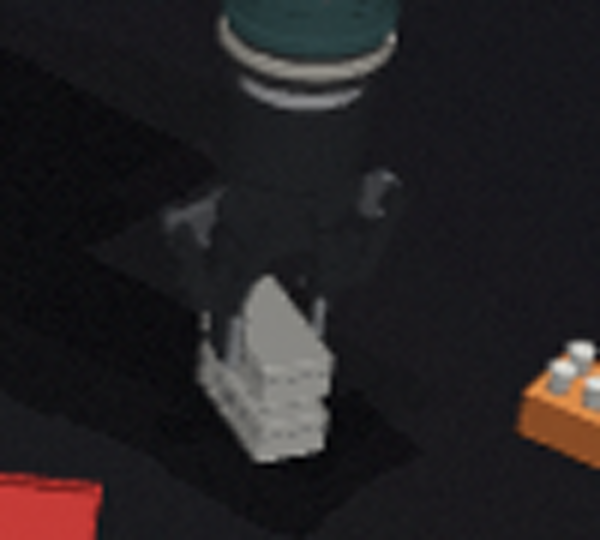

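The white box hovers about 9 mm above the lower one and lines up with it: front faces at crop (295,385) and (290,435).

Request:
apply_moves(
  offset=[
    [0, 0, 5],
    [0, 0, 3],
    [0, 0, 1],
    [0, 0, 0],
    [0, 0, 0],
  ],
  angular=[
    [0, 0, 0],
    [0, 0, 0],
    [0, 0, 0],
    [0, 0, 0],
    [0, 0, 0],
  ],
  claw=[0, 0, 0, 0, 0],
)

```text
time_s: 28.0
eef_pos: [0.4181, 0.2643, 0.2057]
tool_rot: [0.037, 0.999, -0.0, -0.0]
force: [0.2, 0.1, -0.9]
finger_gap: 0.464
finger_force: 30.9
```

```bash
python3 -c "
from h import *
plan(417.9,264,205,175.8)"
```

```text
t 28.0 pos [418.1 264.3 205.7] head 175.77 tilt 0.0 turn rz -0.0 shift [ 0.2 -0.3  0.7] q6 0.47 gap 0.464 ff 30.9 F [ 0.2  0.1 -0.9]
```

Request:
apply_moves(
  offset=[
    [0, 0, 1],
    [0, 0, 0],
    [0, 0, 0],
    [0, 0, 0],
    [0, 0, 0],
  ],
  angular=[
    [0, 0, 0],
    [0, 0, 0],
    [0, 0, 0],
    [0, 0, 0],
    [0, 0, 0],
  ],
  claw=[0, 0, 0.6, 0.8, 0.9],
)

```text
time_s: 28.5
eef_pos: [0.4181, 0.2643, 0.2046]
tool_rot: [0.037, 0.999, -0.0, -0.0]
force: [-0.2, -0.6, 0.4]
finger_gap: 0.893
finger_force: 0.0
```

Request:
apply_moves(
  offset=[
    [0, 0, 0],
    [0, 0, 0],
    [0, 0, 0],
    [0, 0, 0],
    [0, 0, 0],
  ],
  angular=[
    [0, 0, 0],
    [0, 0, 0],
    [0, 0, 0],
    [0, 0, 0],
    [0, 0, 0],
  ],
  claw=[1, 1, 1, 1, 1],
)

```text
time_s: 29.0
eef_pos: [0.4181, 0.2642, 0.2047]
tool_rot: [0.037, 0.999, -0.0, -0.0]
force: [-0.7, -0.1, -0.2]
finger_gap: 1.005
finger_force: 0.0
```

Request:
apply_moves(
  offset=[
    [0, 0, -20],
    [0, 0, -40],
    [0, 0, -40],
    [0, 0, 0],
    [0, 0, 0],
  ],
  angular=[
    [0, 0, 0],
    [0, 0, 0],
    [0, 0, 0],
    [0, 0, 0.15],
    [0, 0, 0.15],
  ],
  claw=[1, 1, 1, 1, 1],
)

```text
time_s: 29.5
eef_pos: [0.4183, 0.2644, 0.3059]
tool_rot: [0.189, 0.982, 0.001, 0.001]
force: [0.1, -0.6, -0.7]
finger_gap: 1.002
finger_force: 0.0
```

Request:
apply_moves(
  offset=[
    [0, 0, 0],
    [0, 0, 0],
    [0, 0, 0],
    [0, 0, 0],
  ],
  angular=[
    [0, 0, 0.15],
    [0, 0, 0.15],
    [0, 0, 0.06],
    [0, 0, 0],
  ],
  claw=[1, 1, 1, 1],
)

```text
time_s: 29.9
eef_pos: [0.4181, 0.2642, 0.3047]
tool_rot: [0.359, 0.933, -0.0, -0.0]
force: [0.4, -0.8, -0.4]
finger_gap: 0.995
finger_force: 0.0
```

```bash
python3 -c "
from h import *
plan(616.2,221.3,280,137.8)"
```

```text
t 29.9 pos [418.1 264.2 304.7] head 137.91 tilt 0.0 turn rz 0.002 shift [-175.6  101.3   24.7] q6 1.13 gap 0.995 ff 0.0 F [ 0.4 -0.8 -0.4]
```

Request:
apply_moves(
  offset=[
    [-35, 20, 0],
    [-35, 20, 0],
    [-35, 20, 0],
    [-35, 20, 5],
    [-35, 20, 20],
  ],
  angular=[
    [0, 0, 0],
    [0, 0, 0],
    [0, 0, 0],
    [0, 0, 0],
    [0, 0, 0],
  ],
  claw=[1, 1, 1, 1, 1],
)

```text
time_s: 30.4
eef_pos: [0.6171, 0.2209, 0.2809]
tool_rot: [0.358, 0.934, 0.001, 0.001]
force: [0.6, 0.1, 0.9]
finger_gap: 1.002
finger_force: 0.0
```

Request:
apply_moves(
  offset=[
    [0, 1, 30],
    [0, 0, 30],
    [0, 0, 0],
    [0, 0, 0],
  ],
  angular=[
    [0, 0, 0],
    [0, 0, 0],
    [0, 0, 0],
    [0, 0, 0],
  ],
  claw=[1, 1, 1, 1],
)

```text
time_s: 30.8
eef_pos: [0.6157, 0.2221, 0.2202]
tool_rot: [0.358, 0.934, -0.0, -0.0]
force: [-0.0, -0.1, 1.1]
finger_gap: 0.998
finger_force: 0.0
```

```bash
python3 -c "
from h import *
plan(616.2,221.3,175,137.8)
p,d=ctrl.grab_frame('scene');P=world('scene',d)
for z in(.028,.084):
    m=(abs(P[:,0]-.418)<.06)&(abs(P[:,1]-.262)<.06)&(P[:,2]>z-.005)&(P[:,2]<z+.005); print('stack sc',fit(P[m]))
p,d=ctrl.grab_frame('top');P=world('top',d)
m=(abs(P[:,0]-.418)<.06)&(abs(P[:,1]-.262)<.06)&(P[:,2]>.05)&(P[:,2]<.06); print('stack top',fit(P[m]))
"
```

```text
t 30.8 pos [615.7 222.1 220.2] head 138.03 tilt 0.03 turn rz 0.004 shift [-0.9 -0.2 45.2] q6 0.95 gap 0.998 ff 0.0 F [-0.  -0.1  1.1]
stack sc {'rect': [427.0, 248.9, 83.9, 29.8, 20.4], 'mean': [435.5, 256.6], 'yaw': np.float64(17.9), 'mom': [102.8, 27.2], 'z': 27.7, 'n': 24}
stack sc {'rect': [0.0, 0.0, 0.0, 0.0, 0.0], 'mean': [nan, nan], 'yaw': np.float64(nan), 'mom': [nan, nan], 'z': nan, 'n': 0}
stack top {'rect': [0.0, 0.0, 0.0, 0.0, 0.0], 'mean': [nan, nan], 'yaw': np.float64(nan), 'mom': [nan, nan], 'z': nan, 'n': 0}h.py:12: RuntimeWarning: Mean of empty slice.
  m=P[:,:2].mean(0)*1000
  ret = um.true_divide(
  avg = a.mean(axis, **keepdims_kw)
h.py:14: RuntimeWarning: Degrees of freedom <= 0 for slice
  C=np.cov(P[:,:2].T);ev,V=np.linalg.eigh(C);yaw=np.degrees(np.arctan2(V[1,1],V[0,1]))%180
  c *= np.true_divide(1, fact)
  c *= np.true_divide(1, fact)
  return _methods._mean(a, axis=axis, dtype=dtype,
  ret = ret.dtype.type(ret / rcount)
```

Request:
apply_moves(
  offset=[
    [-1, 0, 20],
    [0, 0, 18],
    [0, 0, 6],
    [0, 0, 2],
    [0, 0, 0],
  ],
  angular=[
    [0, 0, 0],
    [0, 0, 0],
    [0, 0, 0],
    [0, 0, 0],
    [0, 0, 0],
  ],
  claw=[1, 1, 1, 1, 1],
)

```text
time_s: 31.4
eef_pos: [0.6167, 0.2215, 0.1747]
tool_rot: [0.359, 0.933, 0.0, 0.001]
force: [-0.2, 0.2, -0.4]
finger_gap: 0.999
finger_force: 0.0
```

Request:
apply_moves(
  offset=[
    [0, 0, 0],
    [0, 0, 0],
    [0, 0, 0],
    [0, 0, 0],
    [0, 0, 0],
  ],
  angular=[
    [0, 0, 0],
    [0, 0, 0],
    [0, 0, 0],
    [0, 0, 0],
    [0, 0, 0],
  ],
  claw=[0, 0, 0, 0, 0],
)

```text
time_s: 31.9
eef_pos: [0.6166, 0.2215, 0.1742]
tool_rot: [0.359, 0.933, 0.0, 0.0]
force: [0.3, 0.7, 6.4]
finger_gap: 0.464
finger_force: 31.1
```

Request:
apply_moves(
  offset=[
    [0, 0, 0],
    [0, 0, 0],
    [0, 0, -2],
    [0, 0, -10],
    [0, 0, -20],
  ],
  angular=[
    [0, 0, 0],
    [0, 0, 0],
    [0, 0, 0],
    [0, 0, 0],
    [0, 0, 0],
  ],
  claw=[0, 0, 0, 0, 0],
)

```text
time_s: 32.4
eef_pos: [0.616, 0.2213, 0.2053]
tool_rot: [0.359, 0.933, -0.001, -0.001]
force: [0.7, 0.4, -0.9]
finger_gap: 0.465
finger_force: 30.4
```

Request:
apply_moves(
  offset=[
    [0, 0, -30],
    [0, 0, -40],
    [0, 0, -20],
    [0, 0, 0],
  ],
  angular=[
    [0, 0, -0.15],
    [0, 0, -0.03],
    [0, 0, 0],
    [0, 0, 0],
  ],
  claw=[0, 0, 0, 0],
)

```text
time_s: 32.8
eef_pos: [0.617, 0.2215, 0.2994]
tool_rot: [0.273, 0.962, 0.001, 0.002]
force: [0.8, -0.2, -2.0]
finger_gap: 0.463
finger_force: 30.4
```

```bash
python3 -c "
from h import *
plan(481.4,91,300,148.5)
p,d=ctrl.grab_frame('scene');P=world('scene',d)
m=(abs(P[:,0]-.418)<.06)&(abs(P[:,1]-.262)<.06)&(P[:,2]>.051)&(P[:,2]<.061); print('stack sc',fit(P[m]))
m=(abs(P[:,0]-.616)<.05)&(abs(P[:,1]-.221)<.05)&(P[:,2]>.02)&(P[:,2]<.16); print(m.sum(),P[m][:,2].min())
"
```

```text
t 32.8 pos [617.  221.5 299.4] head 148.27 tilt 0.3 turn rz -0.004 shift [  47.4 -182.1   -0.6] q6 0.77 gap 0.463 ff 30.4 F [ 0.8 -0.2 -2. ]
stack sc {'rect': [417.9, 263.0, 87.3, 40.3, 174.1], 'mean': [416.4, 260.4], 'yaw': np.float64(169.0), 'mom': [86.9, 36.7], 'z': 56.2, 'n': 175}
446 0.12607846404067657
```

Request:
apply_moves(
  offset=[
    [10, -37, 0],
    [10, -37, 0],
    [9, -36, 0],
    [9, -36, 0],
    [9, -36, 0],
  ],
  angular=[
    [0, 0, 0],
    [0, 0, 0],
    [0, 0, 0],
    [0, 0, 0],
    [0, 0, 0],
  ],
  claw=[0, 0, 0, 0, 0],
)

```text
time_s: 33.35
eef_pos: [0.479, 0.0905, 0.2945]
tool_rot: [0.273, 0.962, -0.0, -0.001]
force: [0.6, -0.7, -0.1]
finger_gap: 0.46
finger_force: 30.6
```

Request:
apply_moves(
  offset=[
    [0, 0, 20],
    [0, 0, 40],
    [0, 0, 30],
    [0, 0, 15],
    [0, 0, 0],
  ],
  angular=[
    [0, 0, 0],
    [0, 0, 0],
    [0, 0, 0],
    [0, 0, 0],
    [0, 0, 0],
  ],
  claw=[0, 0, 0, 0, 0],
)

```text
time_s: 33.85
eef_pos: [0.4794, 0.0912, 0.1882]
tool_rot: [0.273, 0.962, -0.001, -0.003]
force: [0.5, -0.1, 0.1]
finger_gap: 0.464
finger_force: 30.7
```

```bash
python3 -c "
from h import *
plan(481.4,91,177,148.5)"
```

```text
t 33.85 pos [479.4  91.2 188.2] head 148.26 tilt 0.3 turn rz -0.004 shift [-1.9  0.9 11.2] q6 0.57 gap 0.464 ff 30.7 F [ 0.5 -0.1  0.1]
```

Request:
apply_moves(
  offset=[
    [-2, 1, 6],
    [0, 0, 4],
    [0, 0, 1],
    [0, 0, 1],
    [0, 0, 0],
  ],
  angular=[
    [0, 0, 0],
    [0, 0, 0],
    [0, 0, 0],
    [0, 0, 0],
    [0, 0, 0],
  ],
  claw=[0, 0, 0, 0, 0],
)

```text
time_s: 34.35
eef_pos: [0.483, 0.0911, 0.1789]
tool_rot: [0.273, 0.962, 0.0, 0.0]
force: [-0.2, -0.4, -1.3]
finger_gap: 0.459
finger_force: 30.7
```

```bash
python3 -c "
from h import *
plan(481.4,91,177,148.5)"
```

```text
t 34.35 pos [483.   91.1 178.9] head 148.27 tilt 0.02 turn rz -0.004 shift [ 1.3 -1.   1.9] q6 0.57 gap 0.459 ff 30.7 F [-0.2 -0.4 -1.3]
```

Request:
apply_moves(
  offset=[
    [1, -1, 1],
    [0, 0, 1],
    [0, 0, 0],
    [0, 0, 0],
    [0, 0, 0],
  ],
  angular=[
    [0, 0, 0],
    [0, 0, 0],
    [0, 0, 0],
    [0, 0, 0],
    [0, 0, 0],
  ],
  claw=[0, 0, 0, 0.6, 0.8],
)

```text
time_s: 34.85
eef_pos: [0.4819, 0.0912, 0.1766]
tool_rot: [0.273, 0.962, 0.001, 0.0]
force: [4.2, 5.5, -10.1]
finger_gap: 0.628
finger_force: 29.5
```

Request:
apply_moves(
  offset=[
    [0, 0, 0],
    [0, 0, 0],
    [0, 0, 0],
    [0, 0, 0],
    [0, 0, 0],
  ],
  angular=[
    [0, 0, 0],
    [0, 0, 0],
    [0, 0, 0],
    [0, 0, 0],
    [0, 0, 0],
  ],
  claw=[1, 1, 1, 1, 1],
)

```text
time_s: 35.35
eef_pos: [0.482, 0.0912, 0.1765]
tool_rot: [0.273, 0.962, 0.001, 0.0]
force: [3.8, 6.6, -9.9]
finger_gap: 0.624
finger_force: 30.5
```

Request:
apply_moves(
  offset=[
    [0, 0, -20],
    [0, 0, -40],
    [0, 0, -40],
    [0, 0, 0],
    [0, 0, 0],
  ],
  angular=[
    [0, 0, 0],
    [0, 0, 0],
    [0, 0, 0],
    [0, 0, -0.15],
    [0, 0, -0.15],
  ],
  claw=[1, 1, 1, 1, 1],
)

```text
time_s: 35.85
eef_pos: [0.4819, 0.0908, 0.2779]
tool_rot: [0.124, 0.992, 0.0, 0.001]
force: [0.3, -0.1, -0.3]
finger_gap: 1.004
finger_force: 0.0
```

Request:
apply_moves(
  offset=[
    [0, 0, 0],
    [0, 0, 0],
    [0, 0, 0],
    [0, 0, 0],
    [0, 0, 0],
  ],
  angular=[
    [0, 0, -0.15],
    [0, 0, -0.15],
    [0, 0, -0.15],
    [0, 0, -0.15],
    [0, 0, -0.07],
  ],
  claw=[1, 1, 1, 1, 1],
)

```text
time_s: 36.35
eef_pos: [0.4816, 0.0908, 0.2767]
tool_rot: [-0.209, 0.978, -0.0, 0.0]
force: [-0.3, -0.5, -0.4]
finger_gap: 1.0
finger_force: 0.0
```

```bash
python3 -c "
from h import *
plan(476.4,-107.2,280,203.9)"
```

```text
t 36.35 pos [481.6  90.8 276.7] head -155.82 tilt 0.0 turn rz 0.005 shift [  84.9 -178.9   -3.3] q6 -0.4 gap 1.0 ff 0.0 F [-0.3 -0.5 -0.4]
```

Request:
apply_moves(
  offset=[
    [17, -36, 0],
    [17, -36, 0],
    [17, -36, 0],
    [17, -36, 10],
    [17, -35, 20],
  ],
  angular=[
    [0, 0, 0],
    [0, 0, 0],
    [0, 0, 0],
    [0, 0, 0],
    [0, 0, 0],
  ],
  claw=[1, 1, 1, 1, 1],
)

```text
time_s: 36.85
eef_pos: [0.4764, -0.1091, 0.2474]
tool_rot: [-0.207, 0.978, -0.001, 0.001]
force: [1.6, -0.2, -0.5]
finger_gap: 1.002
finger_force: 0.0
```

Request:
apply_moves(
  offset=[
    [0, 0, 30],
    [0, 0, 0],
    [0, 0, 0],
  ],
  angular=[
    [0, 0, 0],
    [0, 0, 0],
    [0, 0, 0],
  ],
  claw=[1, 1, 1],
)

```text
time_s: 37.15
eef_pos: [0.4761, -0.107, 0.217]
tool_rot: [-0.207, 0.978, 0.0, -0.0]
force: [0.3, 0.3, -0.1]
finger_gap: 1.0
finger_force: 0.0
```

```bash
python3 -c "
from h import *
plan(476.4,-107.2,180,203.9)
for c in('scene','top'):
    p,d=ctrl.grab_frame(c);P=world(c,d)
    for n,x,y,z in(('stack',.418,.262,.056),('red',.481,.091,.031)):
        m=(abs(P[:,0]-x)<.06)&(abs(P[:,1]-y)<.06)&(P[:,2]>z-.005)&(P[:,2]<z+.005); print(c,n,fit(P[m]) if m.sum()>20 else 0)
"
```

```text
t 37.15 pos [ 476.1 -107.   217. ] head -156.14 tilt 0.07 turn rz -0.001 shift [-0.2 -0.3 37. ] q6 -0.8 gap 1.0 ff 0.0 F [ 0.3  0.3 -0.1]
scene stack {'rect': [417.3, 263.6, 86.5, 42.1, 174.3], 'mean': [420.4, 262.8], 'yaw': np.float64(176.1), 'mom': [88.3, 41.8], 'z': 56.1, 'n': 205}
scene red {'rect': [478.6, 92.6, 90.5, 39.9, 148.0], 'mean': [482.3, 90.9], 'yaw': np.float64(148.2), 'mom': [88.4, 40.5], 'z': 31.4, 'n': 235}
top stack {'rect': [417.3, 261.2, 83.1, 41.5, 175.3], 'mean': [416.8, 261.0], 'yaw': np.float64(176.2), 'mom': [82.7, 40.7], 'z': 55.4, 'n': 398}
top red {'rect': [479.4, 89.5, 83.8, 40.2, 147.9], 'mean': [478.8, 89.6], 'yaw': np.float64(147.8), 'mom': [83.7, 39.8], 'z': 30.8, 'n': 370}
```

Request:
apply_moves(
  offset=[
    [0, 0, 20],
    [0, 0, 12],
    [0, 0, 4],
    [0, 0, 0],
    [0, 0, 0],
  ],
  angular=[
    [0, 0, 0],
    [0, 0, 0],
    [0, 0, 0],
    [0, 0, 0],
    [0, 0, 0],
  ],
  claw=[1, 1, 1, 1, 0.6],
)

```text
time_s: 37.75
eef_pos: [0.4766, -0.1071, 0.1816]
tool_rot: [-0.207, 0.978, -0.0, 0.0]
force: [0.4, 0.0, -0.2]
finger_gap: 0.857
finger_force: 0.0
```

Request:
apply_moves(
  offset=[
    [0, 0, 0],
    [0, 0, 0],
    [0, 0, 0],
    [0, 0, 0],
    [0, 0, 0],
  ],
  angular=[
    [0, 0, 0],
    [0, 0, 0],
    [0, 0, 0],
    [0, 0, 0],
    [0, 0, 0],
  ],
  claw=[0, 0, 0, 0, 0],
)

```text
time_s: 38.25
eef_pos: [0.4764, -0.1073, 0.1812]
tool_rot: [-0.207, 0.978, -0.0, 0.0]
force: [-2.3, 1.2, 8.1]
finger_gap: 0.462
finger_force: 30.0
```

Request:
apply_moves(
  offset=[
    [0, 0, 0],
    [0, 0, 0],
    [0, 0, -2],
    [0, 0, -10],
    [0, 0, -20],
  ],
  angular=[
    [0, 0, 0],
    [0, 0, 0],
    [0, 0, 0],
    [0, 0, 0],
    [0, 0, 0],
  ],
  claw=[0, 0, 0, 0, 0],
)

```text
time_s: 38.75
eef_pos: [0.4758, -0.1072, 0.2127]
tool_rot: [-0.207, 0.978, 0.001, -0.001]
force: [0.8, -0.6, -0.9]
finger_gap: 0.462
finger_force: 30.8
```

Request:
apply_moves(
  offset=[
    [0, 0, -40],
    [0, 0, -30],
    [0, 0, 0],
    [0, 0, 0],
    [0, 0, 0],
  ],
  angular=[
    [0, 0, 0.15],
    [0, 0, 0.15],
    [0, 0, 0.15],
    [0, 0, 0.15],
    [0, 0, 0.15],
  ],
  claw=[0, 0, 0, 0, 0],
)

```text
time_s: 39.25
eef_pos: [0.4761, -0.1073, 0.2837]
tool_rot: [0.169, 0.986, -0.0, 0.0]
force: [0.3, 0.9, -1.0]
finger_gap: 0.461
finger_force: 30.9
```

Request:
apply_moves(
  offset=[
    [0, 0, 0],
    [0, 0, 0],
    [0, 0, 0],
    [0, 0, 0],
  ],
  angular=[
    [0, 0, 0.15],
    [0, 0, 0.15],
    [0, 0, 0.04],
    [0, 0, 0],
  ],
  claw=[0, 0, 0, 0],
)

```text
time_s: 39.65
eef_pos: [0.4761, -0.1073, 0.2833]
tool_rot: [0.331, 0.944, -0.0, 0.0]
force: [0.3, 0.2, -0.5]
finger_gap: 0.46
finger_force: 30.8
```

```bash
python3 -c "
from h import *
plan(394,-262.3,280,141.2)"
```

```text
t 39.65 pos [ 476.1 -107.3  283.3] head 141.37 tilt 0.02 turn rz 0.003 shift [ -33.1 -172.3    3.3] q6 0.29 gap 0.46 ff 30.8 F [ 0.3  0.2 -0.5]
```

Request:
apply_moves(
  offset=[
    [-7, -35, 0],
    [-7, -35, 0],
    [-7, -35, 0],
    [-6, -34, 0],
    [-6, -33, 0],
  ],
  angular=[
    [0, 0, 0],
    [0, 0, 0],
    [0, 0, 0],
    [0, 0, 0],
    [0, 0, 0],
  ],
  claw=[0, 0, 0, 0, 0],
)

```text
time_s: 40.15
eef_pos: [0.3938, -0.2634, 0.2832]
tool_rot: [0.33, 0.944, -0.0, 0.0]
force: [-0.1, -0.2, -0.8]
finger_gap: 0.461
finger_force: 30.9
```

Request:
apply_moves(
  offset=[
    [0, 0, 20],
    [0, 0, 40],
    [0, 0, 20],
    [0, 0, 10],
    [0, 0, 0],
  ],
  angular=[
    [0, 0, 0],
    [0, 0, 0],
    [0, 0, 0],
    [0, 0, 0],
    [0, 0, 0],
  ],
  claw=[0, 0, 0, 0, 0],
)

```text
time_s: 40.65
eef_pos: [0.3946, -0.2622, 0.1923]
tool_rot: [0.33, 0.944, 0.0, -0.001]
force: [0.1, -0.9, -0.9]
finger_gap: 0.462
finger_force: 30.9
```

```bash
python3 -c "
from h import *
plan(394,-262.3,184,141.2)"
```

```text
t 40.65 pos [ 394.6 -262.2  192.3] head 141.45 tilt 0.08 turn rz 0.004 shift [ 0.3 -0.5  8.3] q6 -0.09 gap 0.462 ff 30.9 F [ 0.1 -0.9 -0.9]
```

Request:
apply_moves(
  offset=[
    [0, 0, 5],
    [0, 0, 2],
    [0, 0, 1],
    [0, 0, 0],
    [0, 0, 0],
  ],
  angular=[
    [0, 0, 0],
    [0, 0, 0],
    [0, 0, 0],
    [0, 0, 0],
    [0, 0, 0],
  ],
  claw=[0, 0, 0, 0, 0],
)

```text
time_s: 41.15
eef_pos: [0.3948, -0.2624, 0.185]
tool_rot: [0.331, 0.944, -0.0, 0.0]
force: [0.7, 0.4, -0.8]
finger_gap: 0.456
finger_force: 30.9
```

Request:
apply_moves(
  offset=[
    [0, 0, 0],
    [0, 0, 0],
    [0, 0, 0],
    [0, 0, 0],
    [0, 0, 0],
  ],
  angular=[
    [0, 0, 0],
    [0, 0, 0],
    [0, 0, 0],
    [0, 0, 0],
    [0, 0, 0],
  ],
  claw=[0.5, 0.55, 0.6, 0.6, 0.6],
)

```text
time_s: 41.65
eef_pos: [0.3947, -0.2623, 0.1847]
tool_rot: [0.331, 0.944, -0.0, 0.0]
force: [0.0, 0.3, 0.1]
finger_gap: 0.6
finger_force: 0.0
```

Request:
apply_moves(
  offset=[
    [0, 0, -20],
    [0, 0, -40],
    [0, 0, -40],
    [0, 0, -40],
    [0, 0, 0],
  ],
  angular=[
    [0, 0, 0],
    [0, 0, 0],
    [0, 0, -0.15],
    [0, 0, -0.15],
    [0, 0, -0.15],
  ],
  claw=[0.6, 0.6, 1, 1, 1],
)

```text
time_s: 42.15
eef_pos: [0.3954, -0.2629, 0.3292]
tool_rot: [0.109, 0.994, -0.002, 0.003]
force: [-0.0, -0.1, -1.1]
finger_gap: 1.0
finger_force: 0.0
```

```bash
python3 -c "
from h import *
plan(400,0,330,175.8)
for c in('scene','top'):
  for k in range(3):
    p,d=ctrl.grab_frame(c);P=world(c,d)
    for n,x,y,z in(('stack',.418,.262,.056),('red',.481,.091,.031),('yel',.636,-.218,.031),('blue',.394,-.262,.031)):
        if k and n!='stack': continue
        m=(abs(P[:,0]-x)<.06)&(abs(P[:,1]-y)<.06)&(P[:,2]>z-.005)&(P[:,2]<z+.005); print(c,n,fit(P[m]) if m.sum()>20 else 0)
  cv2.imwrite('pics/f_%s.png'%c,p)
  if c=='scene': cv2.imwrite('pics/f_s.png',cv2.resize(p[130:190,290:360],None,fx=8,fy=8,interpolation=cv2.INTER_CUBIC))
"
```

```text
t 42.15 pos [ 395.4 -262.9  329.2] head 167.54 tilt 0.4 turn rz -0.144 shift [ 14.7 262.6  -0.8] q6 -0.54 gap 1.0 ff 0.0 F [-0.  -0.1 -1.1]
scene stack {'rect': [417.9, 262.9, 85.7, 41.3, 174.5], 'mean': [421.2, 262.4], 'yaw': np.float64(175.7), 'mom': [88.1, 42.6], 'z': 56.4, 'n': 206}
scene red {'rect': [479.1, 92.5, 89.2, 39.9, 148.4], 'mean': [482.5, 90.5], 'yaw': np.float64(148.0), 'mom': [87.7, 40.2], 'z': 31.5, 'n': 234}
scene yel {'rect': [639.3, -217.1, 85.5, 41.4, 18.5], 'mean': [641.4, -217.0], 'yaw': np.float64(18.4), 'mom': [87.0, 40.7], 'z': 31.3, 'n': 395}
scene blue {'rect': [395.4, -261.3, 86.3, 42.5, 141.6], 'mean': [398.4, -262.6], 'yaw': np.float64(141.3), 'mom': [86.3, 41.8], 'z': 31.4, 'n': 266}
scene stack {'rect': [417.7, 264.2, 86.9, 40.7, 176.2], 'mean': [419.9, 262.7], 'yaw': np.float64(175.9), 'mom': [87.5, 41.5], 'z': 56.0, 'n': 203}
scene stack {'rect': [417.9, 263.5, 84.5, 40.6, 175.9], 'mean': [420.7, 262.5], 'yaw': np.float64(175.4), 'mom': [87.9, 42.0], 'z': 56.4, 'n': 204}
top stack {'rect': [417.4, 261.5, 83.3, 40.7, 175.1], 'mean': [417.7, 260.9], 'yaw': np.float64(175.5), 'mom': [83.4, 40.7], 'z': 55.6, 'n': 393}
top red {'rect': [479.4, 89.6, 83.6, 39.7, 147.9], 'mean': [479.0, 89.8], 'yaw': np.float64(147.8), 'mom': [84.3, 40.1], 'z': 31.0, 'n': 367}
top yel {'rect': [638.4, -218.5, 84.5, 41.0, 18.5], 'mean': [638.0, -219.2], 'yaw': np.float64(18.9), 'mom': [83.8, 39.7], 'z': 30.7, 'n': 344}
top blue {'rect': [395.2, -265.0, 83.8, 40.2, 141.6], 'mean': [382.3, -253.8], 'yaw': np.float64(152.4), 'mom': [75.8, 40.0], 'z': 30.6, 'n': 188}
top stack {'rect': [417.4, 261.5, 83.5, 40.3, 175.6], 'mean': [417.4, 260.9], 'yaw': np.float64(175.6), 'mom': [83.6, 40.0], 'z': 55.6, 'n': 394}
top stack {'rect': [417.6, 261.5, 84.0, 40.7, 176.0], 'mean': [417.6, 261.1], 'yaw': np.float64(176.2), 'mom': [82.3, 40.8], 'z': 55.6, 'n': 404}
```

View pics/f_s.png

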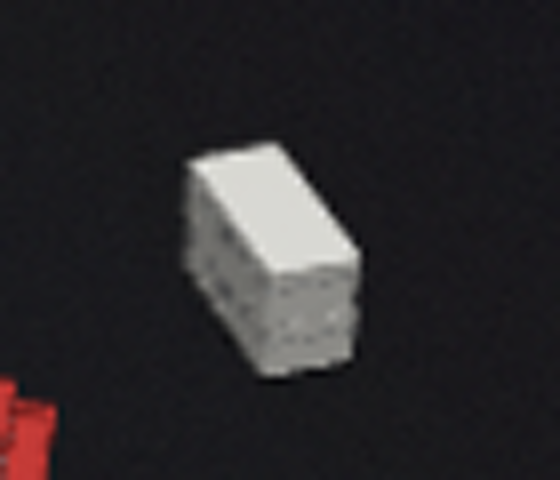

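The stack corners line up in the crop, with vertical edges (270,272)→(258,375) and (360,255)→(350,360), as perspective predicts. All three coloured boxes measure flat at 31 mm inside their trays, so I'm handing in.

```bash
python3 -c "
from h import *
print(ctrl.close_job())"
```

```text
the job is handed in; nothing more can be done
None
```

The job is handed in at about 42 s of the 134 s allowed: the red, yellow and blue boxes lie flat in their own trays, and the upper white box is back on the lower one, lined up to within about 1–2.5 mm.

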